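# Sweep the board-holder slide clean, then grease its tilted nipple

### The arm

A 6-joint arm with a two-finger parallel gripper is mounted at the origin on the work surface. World frame = base frame: x ahead of the robot, y to its left, z up, the work surface at z = 0. Lengths are in m, angles in rad, forces in N, time in s.
With the tool pointing down it reaches from about 0.35 to 0.85 m from the base axis. Payload 8.1 kg.
Tool frame: the origin (TCP) lies midway between the tips of the shut fingers; the grasp point (between the pads) lies 19 mm behind it; z points along the fingers, y is the direction in which the jaws open and shut (so a half turn about z gives the same grasp; the last joint's range is limited). The gripper opens to 93 mm and grips with 3 to 60 N. Pads are 15 mm wide; open, the fingers measure 128 mm over their backs; the gripper's body (75 mm by 188 mm) begins 65 mm behind the grasp point.
Start: joints at [-1.308, 0.13, 1.488, -0, 1.523, -0.085], TCP at [0.205, -0.564, 0.219] pointing down, gripper open.
Joint ranges: [-2.96, 2.96], [-0.89, 2.26], [0.02, 2.5], [-1.34, 4.48], [0, 2.73], [-2.66, 2.66]. Speed limits (rad/s): [2.39, 2.39, 2.79, 3.14, 3.14, 3.14].

### API

Orientations are given as a rotation vector (axis times angle).
In Python, from plant import robot gives the robot as it stands. The module is installed in compiled form; this text tells all that it offers.
- The arm moves only by the shell command python3 -m pendant 'ROWS' [FORCE]. ROWS is JSON, a list of rows, each an object with "translation": the shift along the tool's x, y, z in mm, a list of three; "twist": the turn, a rotation vector about the tool's x, y, z in rad, a list of three; "grip": the opening, from -1 (shut) to 1 (fully open). A call has exactly 10 rows; each row shifts and turns the pose as measured when the row begins, along the tool's axes as they then stand; what a row does not reach is not made up. A row lasts 1/10 s, in which the tool goes at most 50 mm and 8.59 degrees, less where a joint would pass 70% of its speed; a pose out of reach is approached as far as the arm can. A call is refused whole if a number of a shift passes 50 or a number of a turn 0.15, either way. A call with a gripper value outside its range is refused whole. The fingers move at their own pace and stop on an object; FORCE is the grip in N (left out, the last holds). Time passes only in rows, so rows that do not move let the fingers close, or fill a call up. It gives the time, the measured TCP pose, the force and the opening at its end, in the units of the state.
- robot.read_state(): the state, without advancing time (a new reading comes with each control period).
- robot.read_camera(name): name is "scene" or "top"; returns (picture, depth): 480x640x3 uint8, red, green, blue; 480x640 float32, m along the optical axis (not along the pixel's ray), 0 where there is no reading.
- robot.camera_info(name): a dict with "vertical_fov" (degrees; the focal length in pixels is half the picture's height over the tangent of half this angle, whatever the lens; pixels are square), "cx", "cy" (the principal point, pixels), "cam_to_world" (4x4, takes a point from camera to world coordinates). Camera axes: x right, y up, looking along -z (the intrinsics and any distortion apply to the point x, -y, -z); pixel columns grow to the right and rows downward; lengths in m; the calibration is good to about 2 mm. A picture is of the moment at which its call begins. camera_info takes no time and is no camera call.
- robot.close_job(): hands the job in, once; it reports no verdict.
The state is a dict: "t": time; "q": joint angles; "dq": joint speeds; "joint_torque": joint torques, N m; "tool_pos": TCP position; "orientation": TCP orientation; "force": force on the tool from outside, world axes, zero at the start; "wrist_torque": the same for the moment, N m; "opening": finger opening in m.
Only numpy, scipy, OpenCV 4.12 (cv2) and the standard library are available. Lean on these libraries where they do the work, as an engineer would, in place of code of your own. Each camera call takes 0.05 s, during which the arm holds its last target. There are 200 camera calls.

### The job

First sweep the three loose solder lumps off the board holder's dark slide plate into its yellow catch tray with the orange scraper block (do not touch the lumps with the gripper), and stand the scraper back on its black rubber mat. Then take the red-handled grease coupler from its stand, press it squarely, in line with the tilted brass nipple, until it snaps on and is fully home, and finish while still gripping it and holding it pressed home against the nipple's spring. Leave the reel, bottle, screwdriver and circuit board where they are.

Things in the scene. Friction and masses are not known exactly. Their poses are not given: they have to be found in the camera images.
- carriage: Board-holder carriage fixed to the bench, 210 x 210 mm; origin on the bench at its middle, x away from the robot at yaw 0, z up. Dark slide plate: y -30..+100 mm, top 30 mm above the bench, between two aluminium lips (tops 40 mm up) that run along y: a clear channel 110 mm wide centred on x = -40 mm, open at both y ends. The grey nipple block stands beyond it on the +x side.
- tray (a point): Centre of the yellow catch tray's inner floor, part of the carriage at its (-40, -66, 5) mm. Open on top; inside 112 mm (x) by 71 mm (y); it begins right at the slide plate's -y edge, 25 mm below the plate's top; rim 28 mm above the bench. Axes as the carriage's.
- nipple: Brass nipple on the carriage, origin at its (70, 35, 75) mm: centre of the steel seat (34 mm across) from which the post rises (16 mm diameter, 30 mm long, tapered tip). z points out along its axis, leaning 0.436 rad from vertical towards the carriage's -x. Two spring balls, 18.5 mm up the post, stand out 4 mm along +-y.
- valve_pin (a joint): Spring pin in the nipple's centre, 6 mm diameter, tip 42 mm from the seat when free. 0 = out, 0.010 m = fully in (3 N to 10 N). The coupler's mouth meets the balls 23 mm from the seat, needs 6 to 10 N to pass and snaps on about 12 mm from the seat; its last 10 mm push the pin in. Let go, it springs back to about 8 mm and sags over.
- mat: Black rubber mat, 160 (x) x 120 (y) x 4 mm, fixed; origin at the centre of its underside. May be on the left or the right of the carriage.
- scraper_mid (a point): Centre of the scraper block, half-way up. Block: 90 mm long along its x, 24 mm thick along its y, 60 mm high along its z; white foot (18 mm high) and orange body (80 mm long), standing upright on the mat. Grasp it across its thickness. 0.12 kg.
- stand: Fixed stand for the coupler: 90 mm square foot with an upright grey ring, 49 mm outside, 41 mm inside, rim 34 mm above the bench; origin at centre of the underside.
- coupler_grip (a point): Centre of the grease coupler's red handle (30 mm diameter, 70 mm long), on its axis; z along the axis away from the mouth. Steel head 36 mm diameter, 36 mm long, mouth down in the stand; mouth (18 mm inside) 80 mm along -z, black cap ends 42 mm along +z. Fully home the mouth rests on the seat, so this point is 80 mm from the nipple's origin. Round: any grasp yaw. 0.2 to 0.35 kg.
- lump1_mid (a point): Centre of a loose grey solder lump, 15 x 13 x 7 mm, 12 g, lying on the slide plate.
- lump2_mid (a point): Centre of a loose grey solder lump, 15 x 13 x 7 mm, 12 g, lying on the slide plate.
- lump3_mid (a point): Centre of a loose grey solder lump, 15 x 13 x 7 mm, 12 g, lying on the slide plate.
- reel: Grey solder reel, 60 mm across, 40 mm high, standing on its flange; bystander.
- flux: Amber flux bottle, 44 mm across, 100 mm high; bystander.
- driver: Green-handled screwdriver, 160 mm long, lying behind the carriage; bystander.
- board: Green circuit board, 80 x 110 x 4 mm, lying flat; bystander.
There are look-alikes about, which are no part of the job. Of the things that look like the part that bears coupler_grip, the larger one is meant. Several things look just like the part that bears scraper_mid: the one meant starts farthest to the robot's right.

How it is judged:
By the outcome, as a careful person would: the job done as asked, in the order asked, and still so for the second after the job is handed in, while the arm keeps its last pose, push and grip.
It also fails if it takes over 61 s, if anything falls off the work surface, if the arm or the gripper's body presses on something with over 40 N, if the wrist force passes 120 N, or if a joint passes its speed limit or range.

## Working session

There is one attempt and no reset: what is moved stays moved. The work goes in short steps, Python scripts to look and compute and a shell command to move; the robot and the scene stay as the last step left them, time stands still between calls to the robot, and variables do not carry over. Pictures are saved under pics/ and viewed, about 8 in all and at most 12, crops included, and the job is handed in when it is done.

```bash
mkdir -p pics
cat > h.py <<'E'
import numpy as np, cv2
from plant import robot
from scipy.spatial.transform import Rotation as R
def shot(n):
    im,d=robot.read_camera(n); i=robot.camera_info(n)
    np.savez(n+'.npz',im=im,d=d,T=np.array(i['cam_to_world']),f=240/np.tan(np.radians(i['vertical_fov'])/2),cx=i['cx'],cy=i['cy'])
    return im,d
def cloud(n):
    z=np.load(n+'.npz'); d=z['d']; v,u=np.mgrid[:480,:640]
    P=np.stack([(u-z['cx'])/z['f']*d,-(v-z['cy'])/z['f']*d,-d],-1)
    return z['im'],d,P@z['T'][:3,:3].T+z['T'][:3,3]
def save(n,im): cv2.imwrite('pics/'+n,im[...,::-1])
E
python3 - <<'E'
from h import *
for n in('scene','top'):
    im,d=shot(n); save(n+'0.png',im); i=robot.camera_info(n); print(n,{k:np.round(v,3) if k!='x' else v for k,v in i.items() if not isinstance(v,(str,dict))},i.keys())
s=robot.read_state(); print(s)
E
```

```text
scene {'vertical_fov': np.float64(55.27), 'cx': np.float64(318.206), 'cy': np.float64(243.642), 'cam_to_world': array([[ 0.052, -0.811,  0.583,  1.188],
       [ 0.998,  0.052, -0.017,  0.051],
       [-0.016,  0.583,  0.812,  0.921],
       [ 0.   ,  0.   ,  0.   ,  1.   ]])} dict_keys(['vertical_fov', 'cx', 'cy', 'cam_to_world'])
top {'vertical_fov': np.float64(42.084), 'cx': np.float64(325.401), 'cy': np.float64(233.979), 'cam_to_world': array([[-0.025,  0.984, -0.174,  0.388],
       [-1.   , -0.021,  0.021,  0.083],
       [ 0.017,  0.174,  0.985,  1.317],
       [ 0.   ,  0.   ,  0.   ,  1.   ]])} dict_keys(['vertical_fov', 'cx', 'cy', 'cam_to_world'])
{'t': 0.1, 'q': array([-1.30840469e+00,  1.31078340e-01,  1.48915217e+00, -2.15818164e-05,
        1.52299516e+00, -8.53868961e-02]), 'dq': array([ 1.03743616e-03, -1.52767615e-03, -2.36304529e-03, -5.98225181e-04,
       -6.41340966e-05, -7.18396020e-05]), 'joint_torque': array([ 1.53342062e-03, -5.61341500e+01, -4.93093300e+01,  7.70773133e-02,
        2.92420050e-02, -7.91858884e-05]), 'tool_pos': array([ 0.20437559, -0.56358316,  0.21770671]), 'orientation': array([-3.09261479e+00, -5.43260855e-01,  2.60316417e-04]), 'force': array([ 0.11184369, -1.10329689, -0.03638063]), 'wrist_torque': array([-0.02246292, -0.03908969, -0.02943518]), 'opening': 0.09310718823641208}
```

View pics/scene0.png

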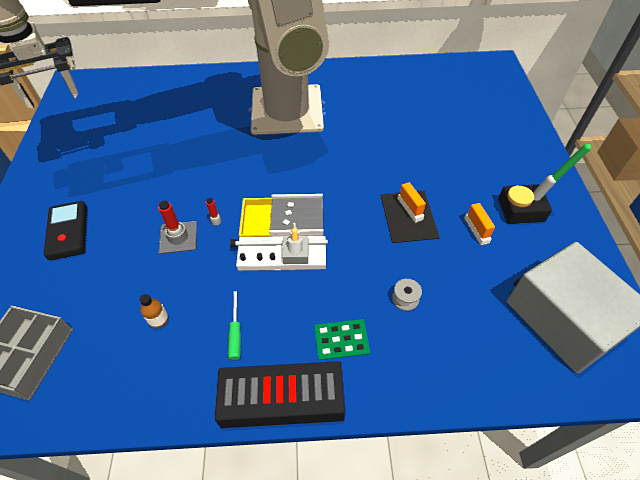

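View pics/top0.png

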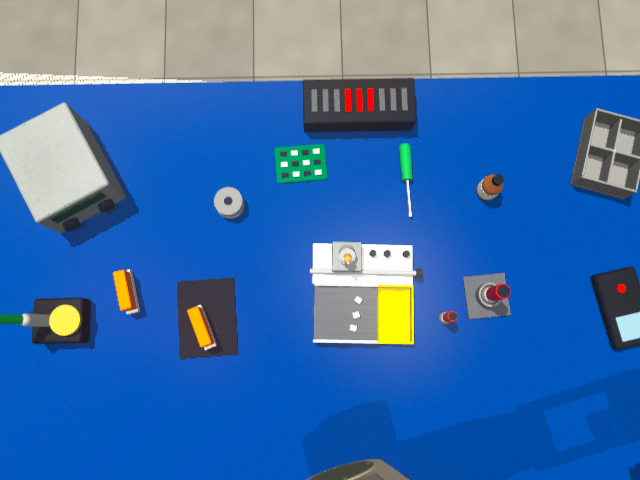

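Top view: there are two orange scrapers, at (200,327) on the black mat and at (124,290). Image left is the robot's left, so the mat one is farthest right and is the one meant. Of the two red couplers, the large one at (495,292) in the stand is meant and the small one at (448,317) is the look-alike. The three lumps are at (359,300), (354,315) and (353,328).

Run:
```python
from h import *
for n in('top','scene'):
    im,d,P=cloud(n); hsv=cv2.cvtColor(im,cv2.COLOR_RGB2HSV).astype(int); H,S,V=np.moveaxis(hsv,-1,0)
    ok=(d>0)&(P[...,0]>.2)&(P[...,0]<1)
    print(n,'bench z',np.percentile(P[...,2][ok&(H>105)&(H<125)&(S>150)],[5,50,95]).round(4))
    masks={'orange':(H>8)&(H<20)&(S>170)&(V>120),'yellow':(H>24)&(H<32)&(S>180),'red':((H<5)|(H>175))&(S>180),'black':(V<50)&(S<120)}
    for k,m in masks.items():
        N,L,st,c=cv2.connectedComponentsWithStats((m&ok).astype(np.uint8))
        for j in range(1,N):
            if st[j,4]<40: continue
            q=P[L==j]; zt=np.percentile(q[:,2],95); top=q[q[:,2]>zt-.006]
            r=cv2.minAreaRect((top[:,:2]*1000).astype(np.float32))
            print(n,k,c[j].round(),st[j,4],'mean',q.mean(0).round(3),'z',np.percentile(q[:,2],[3,97]).round(3),'toprect',np.round(r[0],1),np.round(r[1],1),round(r[2],1))
im=np.load('top.npz')['im']; a=cv2.resize(im[230:360,160:540],None,fx=2.1,fy=2.1,interpolation=cv2.INTER_CUBIC)
b=cv2.resize(np.load('scene.npz')['im'][170:290,140:440],None,fx=2.66,fy=2.66,interpolation=cv2.INTER_CUBIC)
b=cv2.resize(b,(a.shape[1],int(b.shape[0]*a.shape[1]/b.shape[1]))); save('crop1.png',np.vstack([a,b])); print(a.shape,b.shape)
```

```text
top bench z [-0.0036  0.0009  0.0054]
top orange [489. 183.] 107 mean [ 0.707 -0.283  0.072] z [0.061 0.08 ] toprect [ 708.4 -284.2] [25.5 12.3] 9.3
top orange [127. 293.] 75 mean [0.498 0.458 0.057] z [0.035 0.065] toprect [506.6 458.3] [78.6 19.3] 2.9
top orange [202. 325.] 76 mean [0.431 0.307 0.061] z [0.017 0.068] toprect [430.9 310.4] [78.7 22.8] 24.0
top yellow [395. 316.] 1924 mean [ 0.443 -0.085  0.009] z [0.001 0.031] toprect [446.1 -84.5] [ 72.1 116.7] 86.7
top red [348. 100.] 134 mean [0.898 0.002 0.062] z [0.058 0.067] toprect [898.    2.5] [50.8 12.7] 1.3
top red [359.  99.] 139 mean [ 0.899 -0.022  0.062] z [0.058 0.067] toprect [898.5 -21.8] [51.3 12.6] 1.6
top red [370.  99.] 137 mean [ 0.899 -0.046  0.062] z [0.058 0.068] toprect [899.2 -45.8] [50.2 12.1] 0.6
top red [498. 291.] 43 mean [ 0.482 -0.271  0.122] z [0.115 0.13 ] toprect [ 481.3 -272.1] [12.  25.3] 86.2
top red [621. 288.] 68 mean [ 0.488 -0.553  0.035] z [0.029 0.04 ] toprect [ 488.5 -552.3] [14.8 16.5] 2.1
top black [365. 126.] 749 mean [ 0.85  -0.035  0.033] z [0.008 0.056] toprect [849.7 -32.8] [  5.
[... 2669 characters left out ...]
5.9  87.2] 11.2
scene black [146. 300.] 60 mean [ 0.716 -0.291  0.098] z [0.09  0.103] toprect [ 714.3 -291.9] [15.9 17.9] 27.3
scene black [238. 388.] 333 mean [ 0.895 -0.099  0.06 ] z [0.057 0.063] toprect [ 894.5 -100.3] [81.4 72.7] 88.5
scene black [319. 380.] 48 mean [0.89  0.055 0.06 ] z [0.057 0.063] toprect [895.   57.2] [48.8 19.7] 23.7
scene black [331. 380.] 54 mean [0.891 0.077 0.06 ] z [0.058 0.063] toprect [897.9  73.5] [21. 52.] 85.9
scene black [305. 384.] 66 mean [0.895 0.027 0.06 ] z [0.058 0.063] toprect [897.6  26.1] [52.9 19.5] 0.4
scene black [280. 419.] 1030 mean [ 0.952 -0.022  0.038] z [0.012 0.06 ] toprect [951.1 -20.1] [233.6   4.2] 89.8
(273, 798, 3) (319, 798, 3)
```

View pics/crop1.png

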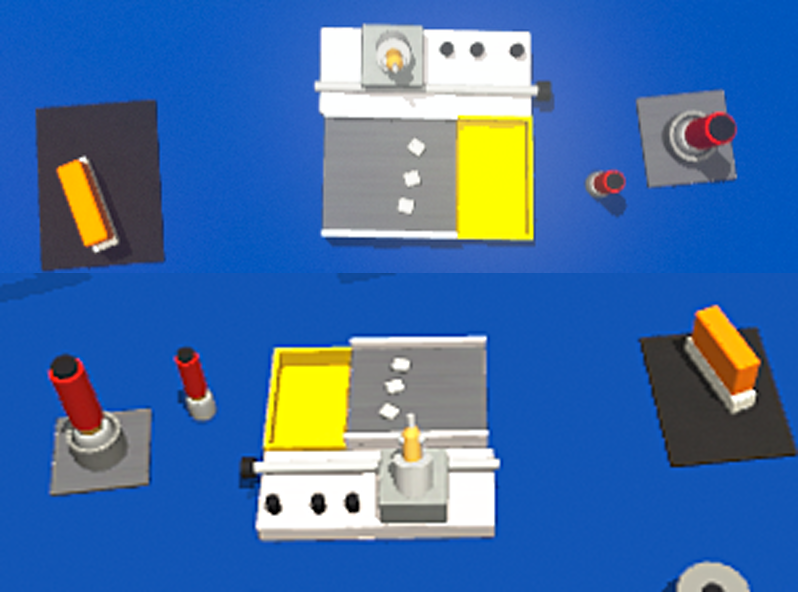

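The crop confirms both choices: the scraper on the mat, and the large coupler standing in the ring. Next I refine the poses by intersecting pixel rays with known heights.

```bash
cat >> h.py <<'E'
def ray(n,uv,z):
    c=np.load(n+'.npz'); uv=np.atleast_2d(uv).astype(float)
    D=np.stack([(uv[:,0]-c['cx'])/c['f'],-(uv[:,1]-c['cy'])/c['f'],-np.ones(len(uv))],-1)@c['T'][:3,:3].T
    o=c['T'][:3,3]; return o+D*((z-o[2])/D[:,2])[:,None]
E
python3 - <<'E'
from h import *
for n,(u0,v0,u1,v1) in {'top':(170,270,245,365),'scene':(380,170,440,240)}.items():
    im=np.load(n+'.npz')['im']; hsv=cv2.cvtColor(im,cv2.COLOR_RGB2HSV).astype(int); H,S,V=np.moveaxis(hsv,-1,0)
    m=(H>5)&(H<26)&(S>150)&(V>60); m2=np.zeros_like(m); m2[v0:v1,u0:u1]=m[v0:v1,u0:u1]
    vv,uu=np.nonzero(m2); print(n,'n',len(uu),'V hist',np.histogram(V[m2],8))
    for th in (0,np.percentile(V[m2],40),200):
        k=m2&(V>=th); vv,uu=np.nonzero(k); q=ray(n,np.c_[uu,vv],.064); r=cv2.minAreaRect((q[:,:2]*1000).astype(np.float32)); print(th,len(uu),np.round(r[0],1),np.round(r[1],1),round(r[2],1))
def a(u,v): return u/2.1+160-.25,v/2.1+230-.25
def b(u,v): return u/2.66+140-.3,(v-273)/2.66+170-.3
print('top plate: edge',ray('top',[a(457,118),a(457,234),a(323,234),a(325,118)],.03).round(4)[:,:2].tolist())
print('tray outer',ray('top',[a(533,117),a(533,240)],.028).round(4)[:,:2].tolist())
print('scene plate edge',ray('scene',[b(351,349),b(348,442),b(486,342),b(487,440)],.03).round(4)[:,:2].tolist())
print('top lumps',ray('top',[a(416,147),a(412,178),a(406,206)],.035)[:,:2].round(4).tolist())
print('scene lumps',ray('scene',[b(401,364),b(395,386),b(390,411)],.035)[:,:2].round(4).tolist())
print('mat top',ray('top',[a(37,107),a(156,101),a(163,262),a(43,269)],.004)[:,:2].round(4).tolist())
print('mat scene',ray('scene',[b(641,340),b(758,330),b(795,454),b(672,466)],.004)[:,:2].round(4).tolist())
print('stand top',ray('top',[a(638,97),a(724,91),a(736,180),a(649,186)],.004)[:,:2].mean(0).round(4),'scene',ray('scene',[b(60,414),b(151,408),b(149,487),b(52,494)],.004)[:,:2].mean(0).round(4))
print('cap scene',ray('scene',b(66,363),.128).round(4),ray('scene',b(66,363),.126).round(4))
im,d,P=cloud('scene'); print('cap depth z',P[198:207,160:170,2].round(3).max())
im,d,P=cloud('top'); q=P[280:305,485:512].reshape(-1,3); q=q[q[:,2]>.11]; print('cap top',q.mean(0).round(4),np.percentile(q,[2,98],axis=0).round(3))
E
```

```text
top n 596 V hist (array([ 88,   8,   6,   8,   3,   8,  12, 463]), array([123. , 139.5, 156. , 172.5, 189. , 205.5, 222. , 238.5, 255. ]))
0 596 [430.  310.5] [81.2 28.9] 20.8
255.0 387 [429.7 313.4] [75.3 19.8] 20.8
200 484 [429.4 312.2] [80.4 23.4] 20.8
scene n 486 V hist (array([  5, 152,  22,   8,   4,  29,  38, 228]), array([115. , 132.5, 150. , 167.5, 185. , 202.5, 220. , 237.5, 255. ]))
0 486 [449.8 308. ] [101.4  44.2] 20.6
206.0 293 [448.9 314.9] [104.4  34.8] 10.9
200 296 [448.9 314.9] [104.4  34.8] 10.9
top plate: edge [[0.504, -0.0486], [0.3915, -0.0442], [0.3947, 0.0857], [0.507, 0.0813]]
tray outer [[0.5035, -0.1239], [0.384, -0.1181]]
scene plate edge [[0.3969, -0.0424], [0.5099, -0.0444], [0.3966, 0.0888], [0.5158, 0.0828]]
top lumps [[0.4762, -0.0069], [0.4462, -0.002], [0.4194, 0.0047]]
scene lumps [[0.4236, 0.006], [0.4504, -0.0001], [0.4802, -0.0052]]
mat top [[0.527, 0.3691], [0.5303, 0.2503], [0.3716, 0.2433], [0.3677, 0.3606]]
mat scene [[0.3813, 0.2445], [0.3758, 0.3631], [0.531, 0.3684], [0.5373, 0.2527]]
stand top [ 0.4807 -0.2816] scene [ 0.4844 -0.2779]
cap scene [[ 0.4835 -0.2772  0.128 ]] [[ 0.4817 -0.278   0.126 ]]
cap depth z 0.132
cap top [ 0.4804 -0.2739  0.1369] [[ 0.468 -0.292  0.112]
 [ 0.495 -0.265  0.133]]
```

```bash
cat >> h.py <<'E'
def go(p,rv=None,n=10):
    """rows (mm,rad per row) to TCP p; rv target rotation matrix"""
    s=robot.read_state(); A=R.from_rotvec(s['orientation']); d=A.inv().apply(np.array(p)-s['tool_pos'])*1000
    w=np.zeros(3) if rv is None else (A.inv()*R.from_matrix(rv)).as_rotvec()
    print('t',round(s['t'],2),'pos',s['tool_pos'].round(4),'q',s['q'].round(2),'F',np.round(s['force'],1),'op',round(s['opening'],4)); print('total',d.round(1),w.round(3),'per row',(d/n).round(1),(w/n).round(4))
def down(yaw,tilt=0):
    # tool x at yaw, z down; tilt>0 leans tool top toward -x of the yaw frame
    return R.from_euler('z',yaw).as_matrix()@R.from_euler('y',-tilt).as_matrix()@np.diag([1.,-1,-1])
E
r='{"translation":[38.5,-25,0],"twist":[0,0,0],"grip":1}'
python3 -m pendant '[{"translation":[38,-25,0],"twist":[0,0,0],"grip":1},{"translation":[38,-25,0],"twist":[0,0,0],"grip":1},{"translation":[38,-25,0],"twist":[0,0,0],"grip":1},{"translation":[38,-25,0],"twist":[0,0,0],"grip":1},{"translation":[38,-25,0],"twist":[0,0,0],"grip":1},{"translation":[38,-25,0],"twist":[0,0,0],"grip":1},{"translation":[38,-25,0],"twist":[0,0,0],"grip":1},{"translation":[38,-25,0],"twist":[0,0,0],"grip":1},{"translation":[38,-25,0],"twist":[0,0,0],"grip":1},{"translation":[38,-25,0],"twist":[0,0,0],"grip":1}]' 20
python3 -c "
from h import *
go([.4313,.3133,.15],down(.363))"
```

```text
t: 1.1
tool_pos: [0.4808, -0.1883, 0.2129]
orientation: [-3.09, -0.526, 0.006]
force: [1.0, -0.8, 0.3]
opening: 0.0928
t 1.1 pos [ 0.4808 -0.1883  0.2129] q [-0.48 -0.09  1.72  0.    1.52  0.76] F [ 1.  -0.8  0.3] op 0.0928
total [ 119.4 -489.2   66.6] [-0.008  0.002 -0.026] per row [ 11.9 -48.9   6.7] [-0.0008  0.0002 -0.0026]
```

```bash
python3 -m pendant '[{"translation":[12,-48,0],"twist":[0,0,-0.003],"grip":1},{"translation":[12,-48,0],"twist":[0,0,-0.003],"grip":1},{"translation":[12,-48,0],"twist":[0,0,-0.003],"grip":1},{"translation":[12,-48,0],"twist":[0,0,-0.003],"grip":1},{"translation":[12,-48,5],"twist":[0,0,-0.003],"grip":1},{"translation":[12,-48,5],"twist":[0,0,-0.003],"grip":1},{"translation":[12,-48,10],"twist":[0,0,-0.003],"grip":1},{"translation":[12,-48,10],"twist":[0,0,-0.003],"grip":1},{"translation":[12,-48,10],"twist":[0,0,-0.003],"grip":1},{"translation":[12,-48,10],"twist":[0,0,-0.003],"grip":1}]' 20
python3 - <<'E'
from h import *
go([.4313,.3133,.035],down(.363),4)
a,_=shot('top'); b,_=shot('scene')
A=cv2.resize(a[250:370,150:270],(400,400)); B=cv2.resize(b[130:250,360:480],(400,400)); save('over.png',np.hstack([A,B]))
E
```

```text
t: 2.1
tool_pos: [0.4263, 0.3049, 0.1656]
orientation: [-3.079, -0.573, 0.007]
force: [0.7, -1.2, -0.0]
opening: 0.0928
t 2.1 pos [0.4263 0.3049 0.1656] q [ 0.52 -0.04  1.77  0.01  1.42  1.72] F [ 0.7 -1.2 -0. ] op 0.0928
total [  8.   -4.6 130.6] [-0.011  0.003  0.005] per row [ 2.  -1.2 32.7] [-0.0027  0.0007  0.0013]
```

View pics/over.png

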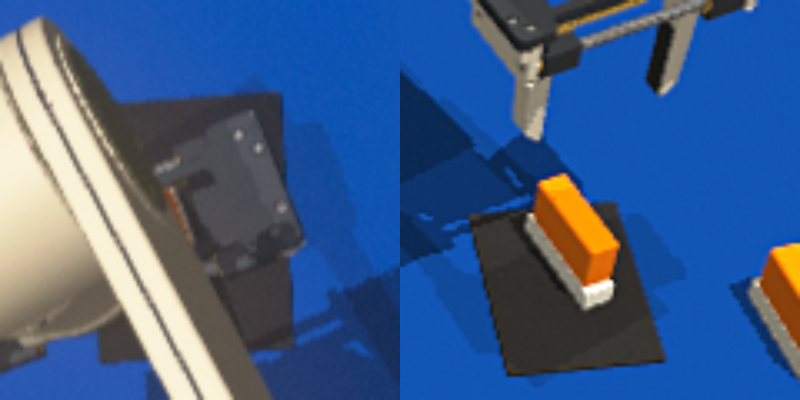

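```bash
python3 -m pendant '[{"translation":[4,-2.5,20],"twist":[-0.004,0,0],"grip":1},{"translation":[4,-2,35],"twist":[-0.004,0,0],"grip":1},{"translation":[0,0,35],"twist":[-0.003,0,0],"grip":1},{"translation":[0,0,25],"twist":[0,0,0],"grip":1},{"translation":[0,0,12],"twist":[0,0,0],"grip":1},{"translation":[0,0,5],"twist":[0,0,0],"grip":1},{"translation":[0,0,0],"twist":[0,0,0],"grip":1},{"translation":[0,0,0],"twist":[0,0,0],"grip":1},{"translation":[0,0,0],"twist":[0,0,0],"grip":1},{"translation":[0,0,0],"twist":[0,0,0],"grip":1}]' 20
python3 -c "
from h import *
go([.4313,.3133,.028],down(.363),2)"
```

```text
t: 3.2
tool_pos: [0.4318, 0.3155, 0.0316]
orientation: [3.086, 0.588, -0.001]
force: [0.2, 0.3, -0.0]
opening: 0.0928
t 3.2 pos [0.4318 0.3155 0.0316] q [0.54 0.13 1.84 0.   1.17 1.73] F [ 0.2  0.3 -0. ] op 0.0928
total [-1.3  1.9  3.6] [0.    0.001 0.014] per row [-0.7  0.9  1.8] [0.     0.0004 0.0068]
```

```bash
python3 -m pendant '[{"translation":[-1,1.5,3],"twist":[0,0,0.012],"grip":1},{"translation":[0,0,0.5],"twist":[0,0,0],"grip":-1},{"translation":[0,0,0],"twist":[0,0,0],"grip":-1},{"translation":[0,0,0],"twist":[0,0,0],"grip":-1},{"translation":[0,0,0],"twist":[0,0,0],"grip":-1},{"translation":[0,0,0],"twist":[0,0,0],"grip":-1},{"translation":[0,0,0],"twist":[0,0,0],"grip":-1},{"translation":[0,0,0],"twist":[0,0,0],"grip":-1},{"translation":[0,0,-3],"twist":[0,0,0],"grip":-1},{"translation":[0,0,-30],"twist":[0,0,0],"grip":-1}]' 30
python3 - <<'E'
from h import *
go([.4313,.3133,.028],down(.363),2)
b,_=shot('scene'); B=cv2.resize(b[130:250,340:480],(700,600),interpolation=cv2.INTER_CUBIC); save('grasp.png',B)
E
```

```text
t: 4.2
tool_pos: [0.4293, 0.3125, 0.059]
orientation: [3.088, 0.568, -0.009]
force: [0.4, 0.2, -1.3]
opening: 0.0256
t 4.2 pos [0.4293 0.3125 0.059 ] q [0.53 0.09 1.84 0.   1.22 1.74] F [ 0.4  0.2 -1.3] op 0.0256
total [ 2.4 -0.1 31. ] [0.001 0.006 0.001] per row [ 1.2 -0.1 15.5] [0.0005 0.003  0.0003]
```

View pics/grasp.png

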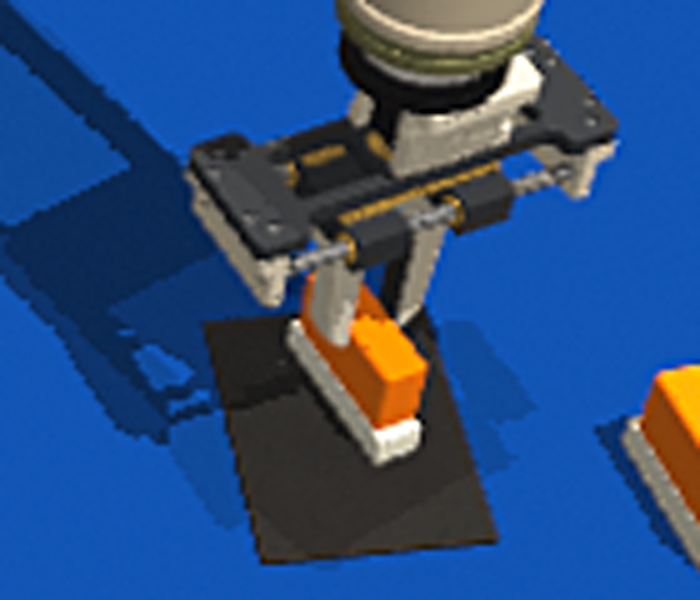

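Run:
```python
from h import *
im,d,P=cloud('scene'); H,S,V=np.moveaxis(cv2.cvtColor(im,cv2.COLOR_RGB2HSV).astype(int),-1,0)
s=robot.read_state(); m=(H>5)&(H<26)&(S>150)&(V>60)&(d>0); m[:,440:]=0;m[:170]=0;m[:,:390]=0;m[250:]=0
q=R.from_rotvec(s['orientation']).inv().apply(P[m]-s['tool_pos'])*1000
print(m.sum(),np.percentile(q,[1,5,50,95,99],axis=0).round(1))
```

```text
389 [[ -37.4  -16.8 -104.9]
 [ -23.8   -8.2  -98.2]
 [  20.3   10.4    8.6]
 [  39.4   28.6   38.7]
 [  40.6   44.    45.3]]
```

```bash
python3 -c "
from h import *
go([.4535,.0575,.085],down(-.035),8)"
```

```text
t 4.25 pos [0.4333 0.3149 0.0665] q [0.53 0.08 1.83 0.   1.23 1.74] F [2.9 2.2 4.2] op 0.0215
total [-72.6 247.7 -18.9] [-0.001 -0.003  0.399] per row [-9.1 31.  -2.4] [-0.0002 -0.0004  0.0498]
```

```bash
python3 -m pendant '[{"translation":[0,0,-25],"twist":[0,0,0],"grip":-1},{"translation":[-9,31,-10],"twist":[0,0,0.05],"grip":-1},{"translation":[-7.6,31.4,0],"twist":[0,0,0.05],"grip":-1},{"translation":[-6,31.7,0],"twist":[0,0,0.05],"grip":-1},{"translation":[-4.4,32,0],"twist":[0,0,0.05],"grip":-1},{"translation":[-2.8,32.2,0],"twist":[0,0,0.05],"grip":-1},{"translation":[-1.2,32.3,0],"twist":[0,0,0.05],"grip":-1},{"translation":[0.4,32.3,0],"twist":[0,0,0.05],"grip":-1},{"translation":[2,28,0],"twist":[0,0,0.04],"grip":-1},{"translation":[0,0,0],"twist":[0,0,0],"grip":-1}]' 30
python3 -c "
from h import *
go([.4535,.0575,.0555],down(-.035),4)"
```

```text
t: 5.25
tool_pos: [0.458, 0.055, 0.1097]
orientation: [-3.134, 0.06, -0.031]
force: [0.5, 0.9, 0.4]
opening: 0.0006
t 5.25 pos [0.458  0.055  0.1097] q [ 0.   -0.2   2.01  0.01  1.31  1.61] F [0.5 0.9 0.4] op 0.0006
total [-5.7 -2.  54.1] [-0.007 -0.02  -0.003] per row [-1.4 -0.5 13.5] [-0.0018 -0.0049 -0.0009]
```

Opening 0.6 mm: the scraper slipped out. Looking where it is.

Run:
```python
from h import *
b,_=shot('scene'); save('lost.png',cv2.resize(b[120:300,200:520],(800,450),interpolation=cv2.INTER_CUBIC))
```

```text
(no output)
```

View pics/lost.png

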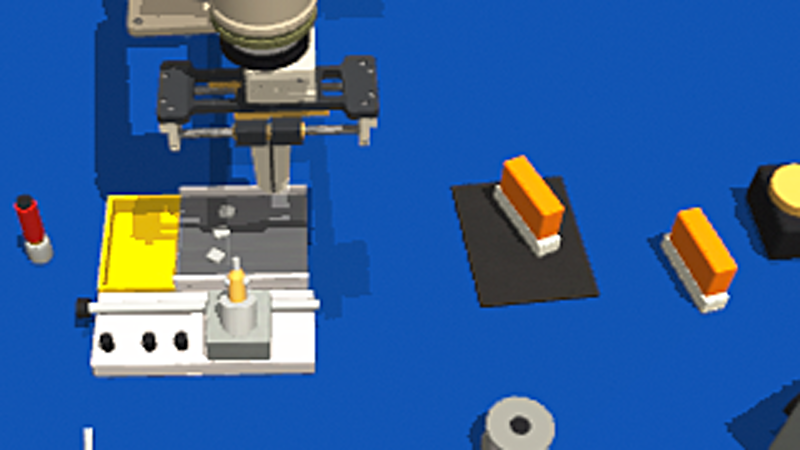

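It is still standing on the mat: the fingers had not finished closing. I'll re-measure and go back with a longer closing time.

Run:
```python
from h import *
im,d=shot('top'); H,S,V=np.moveaxis(cv2.cvtColor(im,cv2.COLOR_RGB2HSV).astype(int),-1,0)
m=(H>5)&(H<26)&(S>150)&(V>=200); m2=np.zeros_like(m); m2[270:365,170:245]=m[270:365,170:245]
vv,uu=np.nonzero(m2); q=ray('top',np.c_[uu,vv],.064); r=cv2.minAreaRect((q[:,:2]*1000).astype(np.float32)); print(len(uu),r)
go([.4313,.3133,.1],down(.363),9)
```

```text
484 ((429.390380859375, 312.1950988769531), (80.37899017333984, 23.355937957763672), 20.797880172729492)
t 5.35 pos [0.4578 0.0573 0.1096] q [ 0.01 -0.19  2.01  0.01  1.31  1.61] F [-1.  -0.3  0.1] op 0.0005
total [ -35.8 -254.8   11.1] [-0.004 -0.021 -0.399] per row [ -4.  -28.3   1.2] [-0.0005 -0.0023 -0.0443]
```

```bash
python3 -m pendant '[{"translation":[-4,-28.3,0],"twist":[0,0,-0.044],"grip":0.3},{"translation":[-3,-28.4,0],"twist":[0,-0.005,-0.044],"grip":0.3},{"translation":[-1.5,-28.5,0],"twist":[0,-0.005,-0.044],"grip":0.3},{"translation":[-0.3,-28.6,0],"twist":[0,-0.005,-0.044],"grip":0.3},{"translation":[1,-28.5,0],"twist":[0,-0.005,-0.044],"grip":0.3},{"translation":[2.2,-28.4,0],"twist":[0,0,-0.044],"grip":0.3},{"translation":[3.5,-28.3,0],"twist":[0,0,-0.044],"grip":0.3},{"translation":[4.7,-28.1,0],"twist":[0,0,-0.044],"grip":0.3},{"translation":[5.9,-27.9,0],"twist":[0,0,-0.044],"grip":0.3},{"translation":[0,0,0],"twist":[0,0,0],"grip":0.3}]' 30
python3 -c "
from h import *
go([.4313,.3133,.028],down(.363),4)"
```

```text
t: 6.35
tool_pos: [0.4222, 0.3345, 0.1129]
orientation: [-3.071, -0.612, -0.006]
force: [-0.1, -0.3, -0.1]
opening: 0.0605
t 6.35 pos [0.4222 0.3345 0.1129] q [0.57 0.03 1.79 0.01 1.31 1.74] F [-0.1 -0.3 -0.1] op 0.0605
total [-0.1 23.8 84.7] [-0.009 -0.005  0.03 ] per row [-0.   6.  21.2] [-0.0022 -0.0013  0.0076]
```

```bash
python3 -m pendant '[{"translation":[0,12,0],"twist":[-0.004,0,0.015],"grip":0.3},{"translation":[0,11,10],"twist":[-0.005,-0.005,0.015],"grip":0.3},{"translation":[0,0,20],"twist":[0,0,0],"grip":0.3},{"translation":[0,0,25],"twist":[0,0,0],"grip":0.3},{"translation":[0,0,18],"twist":[0,0,0],"grip":0.3},{"translation":[0,0,9],"twist":[0,0,0],"grip":0.3},{"translation":[0,0,2],"twist":[0,0,0],"grip":0.3},{"translation":[0,0,0],"twist":[0,0,0],"grip":-1},{"translation":[0,0,0],"twist":[0,0,0],"grip":-1},{"translation":[0,0,0],"twist":[0,0,0],"grip":-1}]' 30
python3 -c "
from h import *
go([.4313,.3133,.028],down(.363),2)"
```

```text
t: 7.35
tool_pos: [0.4332, 0.3045, 0.0248]
orientation: [3.089, 0.549, 0.001]
force: [0.2, 0.8, 0.3]
opening: 0.0408
t 7.35 pos [0.4332 0.3045 0.0248] q [ 0.52  0.13  1.86 -0.    1.15  1.74] F [0.2 0.8 0.3] op 0.0408
total [ 1.3 -8.9 -3.2] [ 0.004  0.    -0.012] per row [ 0.6 -4.5 -1.6] [ 0.0019  0.0002 -0.0058]
```

```bash
python3 -m pendant '[{"translation":[0.5,-6,-2],"twist":[0,0,-0.008],"grip":-0.1},{"translation":[0,-2,0],"twist":[0,0,0],"grip":-0.1},{"translation":[0,0,0],"twist":[0,0,0],"grip":-1},{"translation":[0,0,0],"twist":[0,0,0],"grip":-1},{"translation":[0,0,0],"twist":[0,0,0],"grip":-1},{"translation":[0,0,0],"twist":[0,0,0],"grip":-1},{"translation":[0,0,0],"twist":[0,0,0],"grip":-1},{"translation":[0,0,0],"twist":[0,0,0],"grip":-1},{"translation":[0,0,0],"twist":[0,0,0],"grip":-1},{"translation":[0,0,0],"twist":[0,0,0],"grip":-1}]' 30
python3 -c "
from h import *
go([.4313,.3133,.028],down(.363),2)"
```

```text
t: 8.35
tool_pos: [0.4322, 0.3145, 0.0296]
orientation: [3.088, 0.564, 0.007]
force: [0.0, 0.2, 1.0]
opening: 0.024
t 8.35 pos [0.4322 0.3145 0.0296] q [ 0.54  0.13  1.85 -0.    1.16  1.75] F [0.  0.2 1. ] op 0.024
total [-1.3  0.8  1.6] [ 0.003 -0.004 -0.002] per row [-0.6  0.4  0.8] [ 0.0014 -0.0021 -0.0009]
```

Gripped at exactly 24.0 mm. Lifting and carrying.

```bash
python3 -m pendant '[{"translation":[0,0,-25],"twist":[0,0,0],"grip":-1},{"translation":[0,0,-25],"twist":[0,0,0],"grip":-1},{"translation":[-9,31,-10],"twist":[0,0,0.05],"grip":-1},{"translation":[-7.6,31.4,0],"twist":[0,0,0.05],"grip":-1},{"translation":[-6,31.7,0],"twist":[0,0,0.05],"grip":-1},{"translation":[-4.4,32,0],"twist":[0,0,0.05],"grip":-1},{"translation":[-2.8,32.2,0],"twist":[0,0,0.05],"grip":-1},{"translation":[-1.2,32.3,0],"twist":[0,0,0.05],"grip":-1},{"translation":[0.4,25,0],"twist":[0,0,0.05],"grip":-1},{"translation":[1,12,0],"twist":[0,0,0.03],"grip":-1}]' 40
python3 -c "
from h import *
go([.4535,.0575,.058],down(-.035),6)"
```

```text
t: 9.35
tool_pos: [0.4465, 0.0763, 0.0904]
orientation: [3.137, -0.046, 0.003]
force: [0.6, -0.4, -0.2]
opening: 0.0238
t 9.35 pos [0.4465 0.0763 0.0904] q [ 0.06 -0.18  2.03 -0.    1.29  1.66] F [ 0.6 -0.4 -0.2] op 0.0238
total [ 7.5 18.5 32.5] [ 0.004 -0.002  0.006] per row [1.2 3.1 5.4] [ 0.0006 -0.0004  0.0009]
```

```bash
python3 -m pendant '[{"translation":[4,8,2],"twist":[0.002,0,0.003],"grip":-1},{"translation":[3,7,8],"twist":[0.002,0,0.003],"grip":-1},{"translation":[0.5,2,8],"twist":[0,0,0],"grip":-1},{"translation":[0,0,7],"twist":[0,0,0],"grip":-1},{"translation":[0,0,4],"twist":[0,0,0],"grip":-1},{"translation":[0,0,2],"twist":[0,0,0],"grip":-1},{"translation":[0,0,0],"twist":[0,0,0],"grip":-1},{"translation":[0,0,0],"twist":[0,0,0],"grip":-1},{"translation":[0,0,0],"twist":[0,0,0],"grip":-1},{"translation":[0,0,0],"twist":[0,0,0],"grip":-1}]' 40
python3 -c "
from h import *
go([.4535,.0575,.0575],down(-.035),2)
im,d=shot('scene'); save('chan.png',cv2.resize(im[150:290,220:360],(600,600),interpolation=cv2.INTER_CUBIC))"
```

```text
t: 10.35
tool_pos: [0.4532, 0.0592, 0.0556]
orientation: [-3.141, 0.051, -0.0]
force: [-0.4, 0.2, -1.2]
opening: 0.0242
t 10.35 pos [0.4532 0.0592 0.0556] q [ 0.02 -0.12  2.04  0.    1.21  1.62] F [-0.4  0.2 -1.2] op 0.0242
total [ 0.4  1.7 -1.9] [-0.001  0.     0.003] per row [ 0.2  0.8 -1. ] [-0.0003  0.      0.0013]
```

View pics/chan.png

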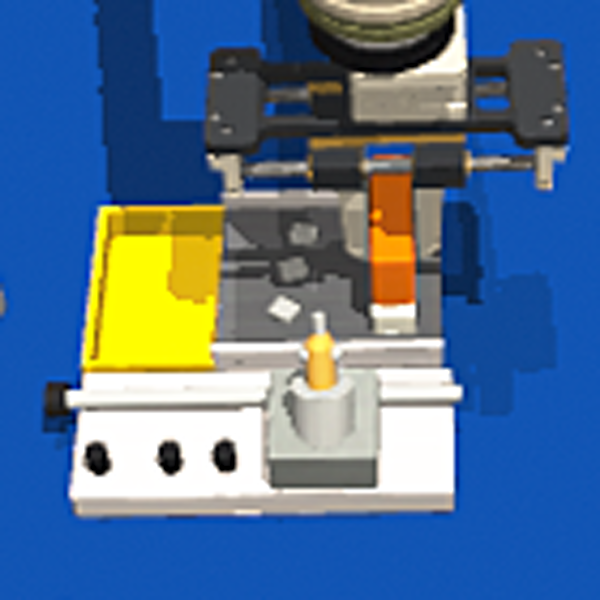

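The scraper is in the channel with all three lumps ahead of it, towards the tray. Sweeping now.

```bash
python3 -m pendant '[{"translation":[0,8,-1],"twist":[0,0,0.002],"grip":-1},{"translation":[0,9,0],"twist":[0,0,0],"grip":-1},{"translation":[0,9,0],"twist":[0,0,0],"grip":-1},{"translation":[0,9,0],"twist":[0,0,0],"grip":-1},{"translation":[0,9,0],"twist":[0,0,0],"grip":-1},{"translation":[0,9,0],"twist":[0,0,0],"grip":-1},{"translation":[0,9,0],"twist":[0,0,0],"grip":-1},{"translation":[0,9,0],"twist":[0,0,0],"grip":-1},{"translation":[0,9,0],"twist":[0,0,0],"grip":-1},{"translation":[0,9,0],"twist":[0,0,0],"grip":-1}]' 40
python3 -c "
from h import *
go([.450,-.046,.0566],down(-.035),2)"
```

```text
t: 11.4
tool_pos: [0.4496, -0.0377, 0.0566]
orientation: [-3.141, 0.054, -0.0]
force: [-1.5, -0.1, -0.8]
opening: 0.0239
t 11.4 pos [ 0.4496 -0.0377  0.0566] q [-0.2  -0.13  2.06  0.    1.22  1.41] F [-1.5 -0.1 -0.8] op 0.0239
total [ 0.7  8.3 -0. ] [-0.001 -0.     0.   ] per row [ 0.4  4.1 -0. ] [-0.0003 -0.      0.0002]
```

```bash
python3 -m pendant '[{"translation":[0,6,0],"twist":[0,0,0],"grip":-1},{"translation":[0,5,0],"twist":[0,0,0],"grip":-1},{"translation":[0,0,0],"twist":[0,0,0],"grip":-1},{"translation":[0,-6,0],"twist":[0,0,0],"grip":-1},{"translation":[0,-10,-5],"twist":[0,0,0],"grip":-1},{"translation":[0,-10,-15],"twist":[0,0,0],"grip":-1},{"translation":[0,-20,-20],"twist":[0,0,0],"grip":-1},{"translation":[0,-30,-15],"twist":[0,0,0],"grip":-1},{"translation":[0,-30,0],"twist":[0,0,0],"grip":-1},{"translation":[0,-25,0],"twist":[0,0,0],"grip":-1}]' 40
python3 -c "
from h import *
go([.4313,.3133,.07],down(.363),9)
im,d=shot('scene'); im2,_=shot('top'); save('swept.png',np.hstack([cv2.resize(im[150:290,220:360],(400,400),interpolation=cv2.INTER_CUBIC),cv2.resize(im2[235:355,300:420],(400,400),interpolation=cv2.INTER_CUBIC)]))"
```

```text
t: 12.4
tool_pos: [0.4533, 0.0881, 0.1156]
orientation: [-3.139, 0.061, -0.0]
force: [-0.4, 0.2, -1.0]
opening: 0.0238
t 12.4 pos [0.4533 0.0881 0.1156] q [ 0.08 -0.18  1.98  0.    1.34  1.69] F [-0.4  0.2 -1. ] op 0.0238
total [ -30.7 -224.1   46.1] [-0.002 -0.001 -0.402] per row [ -3.4 -24.9   5.1] [-0.0003 -0.0001 -0.0446]
```

View pics/swept.png

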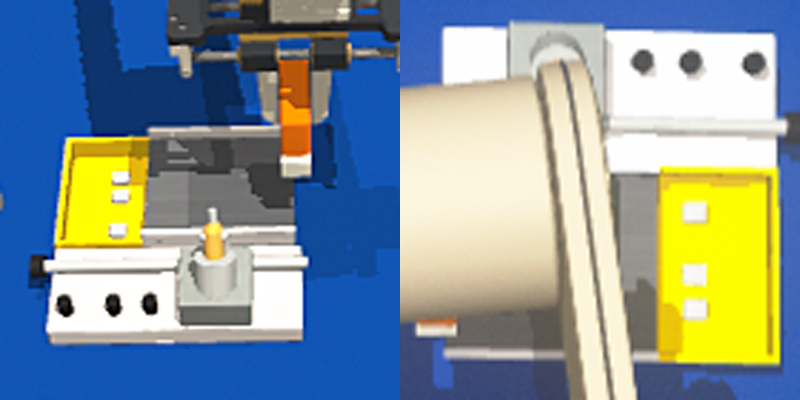

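All three lumps lie in the yellow tray, at about (120,178), (120,196) and (117,230) in the left crop. Now putting the scraper back on the mat.

```bash
python3 -m pendant '[{"translation":[0,-25,0],"twist":[0,0,0],"grip":-1},{"translation":[0,-32,0],"twist":[0,0,0],"grip":-1},{"translation":[0,-35,0],"twist":[0,0,0],"grip":-1},{"translation":[0,-35,0],"twist":[0,0,0],"grip":-1},{"translation":[0,-35,0],"twist":[0,0,0],"grip":-1},{"translation":[0,-25,5],"twist":[0,0,0],"grip":-1},{"translation":[0,-15,15],"twist":[0,0,0],"grip":-1},{"translation":[0,-5,20],"twist":[0,0,0],"grip":-1},{"translation":[0,0,15],"twist":[0,0,0],"grip":-1},{"translation":[0,0,5],"twist":[0,0,0],"grip":-1}]' 40
python3 -c "
from h import *
go([.450,.307,.030],down(-.035),4)"
```

```text
t: 13.5
tool_pos: [0.4582, 0.309, 0.0572]
orientation: [-3.138, 0.044, -0.006]
force: [-0.5, -0.8, -1.5]
opening: 0.0235
t 13.5 pos [0.4582 0.309  0.0572] q [0.5  0.14 1.79 0.   1.21 2.1 ] F [-0.5 -0.8 -1.5] op 0.0235
total [-8.3  2.3 27.2] [-0.003 -0.003  0.007] per row [-2.1  0.6  6.8] [-0.0008 -0.0009  0.0017]
```

```bash
python3 -m pendant '[{"translation":[-3,1,4],"twist":[-0.002,-0.002,0],"grip":-1},{"translation":[-2,0,9],"twist":[0,0,0],"grip":-1},{"translation":[0,0,7],"twist":[0,0,0],"grip":-1},{"translation":[0,0,4],"twist":[0,0,0],"grip":-1},{"translation":[0,0,2],"twist":[0,0,0],"grip":-1},{"translation":[0,0,0.5],"twist":[0,0,0],"grip":-1},{"translation":[0,0,0],"twist":[0,0,0],"grip":-1},{"translation":[0,0,0],"twist":[0,0,0],"grip":-1},{"translation":[0,0,0],"twist":[0,0,0],"grip":-1},{"translation":[0,0,0],"twist":[0,0,0],"grip":-1}]' 40
python3 -c "
from h import *
go([.450,.307,.030],down(-.035),4)"
```

```text
t: 14.5
tool_pos: [0.4543, 0.3066, 0.0306]
orientation: [-3.139, 0.048, -0.005]
force: [1.0, -0.4, -0.9]
opening: 0.0238
t 14.5 pos [0.4543 0.3066 0.0306] q [ 0.5   0.16  1.81 -0.    1.16  2.1 ] F [ 1.  -0.4 -0.9] op 0.0238
total [-4.3 -0.3  0.6] [-0.002 -0.003  0.004] per row [-1.1 -0.1  0.1] [-0.0005 -0.0008  0.001 ]
```

```bash
python3 -m pendant '[{"translation":[0,0,1],"twist":[0,0,0],"grip":-1},{"translation":[0,0,0.5],"twist":[0,0,0],"grip":-1},{"translation":[0,0,0],"twist":[0,0,0],"grip":0.3},{"translation":[0,0,0],"twist":[0,0,0],"grip":0.3},{"translation":[0,0,0],"twist":[0,0,0],"grip":0.3},{"translation":[0,0,0],"twist":[0,0,0],"grip":0.3},{"translation":[0,0,0],"twist":[0,0,0],"grip":0.3},{"translation":[0,0,-15],"twist":[0,0,0],"grip":0.3},{"translation":[0,0,-35],"twist":[0,0,0],"grip":0.3},{"translation":[0,0,-45],"twist":[0,0,0],"grip":0.3}]' 40
python3 -c "
from h import *
go([.45,-.26,.20],down(-.035),10)"
```

```text
t: 15.5
tool_pos: [0.4495, 0.304, 0.1214]
orientation: [3.137, -0.048, -0.012]
force: [0.8, 0.8, -0.1]
opening: 0.0603
t 15.5 pos [0.4495 0.304  0.1214] q [ 0.5   0.05  1.75 -0.    1.35  2.1 ] F [ 0.8  0.8 -0.1] op 0.0603
total [ 17.2 564.1 -76.1] [0.005 0.008 0.004] per row [ 1.7 56.4 -7.6] [0.0005 0.0008 0.0004]
```

```bash
python3 -m pendant '[{"translation":[0,20,-45],"twist":[0,0,0],"grip":1},{"translation":[2,47,-35],"twist":[0,0,0],"grip":1},{"translation":[5,48,0],"twist":[0,0,0],"grip":1},{"translation":[5,48,0],"twist":[0,0,0],"grip":1},{"translation":[5,48,0],"twist":[0,0,0],"grip":1},{"translation":[5,48,0],"twist":[0,0,0],"grip":1},{"translation":[5,48,0],"twist":[0,0,0],"grip":1},{"translation":[5,48,0],"twist":[0,0,0],"grip":1},{"translation":[5,48,0],"twist":[0,0,0],"grip":1},{"translation":[5,48,0],"twist":[0,0,0],"grip":1}]' 40
python3 -c "
from h import *
go([.483,-.278,.18],down(-.035),10)"
```

```text
t: 16.5
tool_pos: [0.4851, -0.1486, 0.224]
orientation: [-3.14, 0.03, -0.038]
force: [1.4, 0.0, -0.3]
opening: 0.0926
t 16.5 pos [ 0.4851 -0.1486  0.224 ] q [-0.41 -0.15  1.76  0.01  1.51  1.18] F [ 1.4  0.  -0.3] op 0.0926
total [ -0.7 129.5  43.8] [-0.002 -0.024  0.016] per row [-0.1 13.   4.4] [-0.0002 -0.0024  0.0016]
```

```bash
python3 -m pendant '[{"translation":[0,35,0],"twist":[0,-0.008,0.005],"grip":1},{"translation":[0,35,5],"twist":[0,-0.008,0.005],"grip":1},{"translation":[0,25,10],"twist":[0,-0.008,0.005],"grip":1},{"translation":[0,15,10],"twist":[0,0,0],"grip":1},{"translation":[0,5,5],"twist":[0,0,0],"grip":1},{"translation":[0,0,2],"twist":[0,0,0],"grip":1},{"translation":[0,0,0],"twist":[0,0,0],"grip":1},{"translation":[0,0,0],"twist":[0,0,0],"grip":1},{"translation":[0,0,0],"twist":[0,0,0],"grip":1},{"translation":[0,0,0],"twist":[0,0,0],"grip":1}]' 60
python3 -c "
from h import *
go([.483,-.278,.069],down(-.035),10)
im,d=shot('scene'); im2,_=shot('top'); save('cpl.png',np.hstack([cv2.resize(im[110:270,90:250],(400,400),interpolation=cv2.INTER_CUBIC),cv2.resize(im2[210:370,420:580],(400,400),interpolation=cv2.INTER_CUBIC)]))"
```

```text
t: 17.5
tool_pos: [0.4823, -0.2711, 0.1993]
orientation: [3.139, -0.06, 0.012]
force: [-0.0, -0.3, -0.1]
opening: 0.0929
t 17.5 pos [ 0.4823 -0.2711  0.1993] q [-0.61  0.01  1.65  0.    1.47  1.  ] F [-0.  -0.3 -0.1] op 0.0929
total [-1.000e-01  6.600e+00  1.303e+02] [ 0.002 -0.008 -0.003] per row [-0.   0.7 13. ] [ 0.0002 -0.0008 -0.0003]
```

View pics/cpl.png

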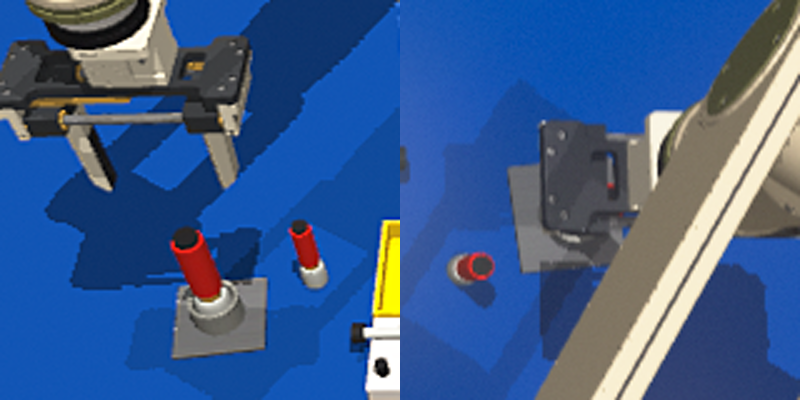

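```bash
python3 -m pendant '[{"translation":[0,4,5],"twist":[0.002,-0.006,0],"grip":1},{"translation":[0,2,15],"twist":[0,0,0],"grip":1},{"translation":[0,0,25],"twist":[0,0,0],"grip":1},{"translation":[0,0,28],"twist":[0,0,0],"grip":1},{"translation":[0,0,25],"twist":[0,0,0],"grip":1},{"translation":[0,0,15],"twist":[0,0,0],"grip":1},{"translation":[0,0,8],"twist":[0,0,0],"grip":1},{"translation":[0,0,3],"twist":[0,0,0],"grip":1},{"translation":[0,0,0],"twist":[0,0,0],"grip":1},{"translation":[0,0,0],"twist":[0,0,0],"grip":1}]' 60
python3 -c "
from h import *
go([.483,-.278,.069],down(-.035),10)"
```

```text
t: 18.6
tool_pos: [0.4805, -0.2782, 0.0643]
orientation: [-3.14, 0.062, 0.002]
force: [0.3, -0.1, 0.2]
opening: 0.093
t 18.6 pos [ 0.4805 -0.2782  0.0643] q [-0.62  0.14  1.77  0.    1.23  0.99] F [ 0.3 -0.1  0.2] op 0.093
total [ 2.4 -0.3 -4.7] [-0.001  0.001 -0.004] per row [ 0.2 -0.  -0.5] [-0.0001  0.0001 -0.0004]
```

```bash
python3 -m pendant '[{"translation":[2,0,-2],"twist":[0,0,0],"grip":-1},{"translation":[0,0,0],"twist":[0,0,0],"grip":-1},{"translation":[0,0,0],"twist":[0,0,0],"grip":-1},{"translation":[0,0,0],"twist":[0,0,0],"grip":-1},{"translation":[0,0,0],"twist":[0,0,0],"grip":-1},{"translation":[0,0,0],"twist":[0,0,0],"grip":-1},{"translation":[0,0,0],"twist":[0,0,0],"grip":-1},{"translation":[0,0,0],"twist":[0,0,0],"grip":-1},{"translation":[0,0,0],"twist":[0,0,0],"grip":-1},{"translation":[0,0,0],"twist":[0,0,0],"grip":-1}]' 60
python3 -m pendant '[{"translation":[0,0,0],"twist":[0,0,0],"grip":-1},{"translation":[0,0,0],"twist":[0,0,0],"grip":-1},{"translation":[0,0,0],"twist":[0,0,0],"grip":-1},{"translation":[0,0,0],"twist":[0,0,0],"grip":-1},{"translation":[0,0,-10],"twist":[0,0,0],"grip":-1},{"translation":[0,0,-20],"twist":[0,0,0],"grip":-1},{"translation":[0,0,-30],"twist":[0,0,0],"grip":-1},{"translation":[0,0,-30],"twist":[0,0,0],"grip":-1},{"translation":[0,0,-25],"twist":[0,0,0],"grip":-1},{"translation":[0,0,-10],"twist":[0,0,0],"grip":-1}]' 60
python3 -c "
from h import *
go([.483,-.278,.069],down(-.035),10)"
```

```text
t: 19.6
tool_pos: [0.4851, -0.2798, 0.0704]
orientation: [3.139, -0.061, 0.007]
force: [0.3, -0.9, 0.0]
opening: 0.0296
t: 20.6
tool_pos: [0.4818, -0.2774, 0.1966]
orientation: [-3.138, 0.062, 0.005]
force: [0.2, -0.3, -3.0]
opening: 0.0295
t 20.6 pos [ 0.4818 -0.2774  0.1966] q [-0.62  0.03  1.64  0.    1.48  0.99] F [ 0.2 -0.3 -3. ] op 0.0295
total [  1.7   0.9 127.6] [-0.003  0.003 -0.004] per row [ 0.2  0.1 12.8] [-0.0003  0.0003 -0.0004]
```

```bash
python3 -c "
from h import *
go([.495,.018,.215],down(-.035,.436),9)"
```

```text
t 20.6 pos [ 0.4818 -0.2774  0.1966] q [-0.62  0.03  1.64  0.    1.48  0.99] F [ 0.2 -0.3 -3. ] op 0.0295
total [   1.6 -295.7  -17.5] [-0.002  0.439 -0.005] per row [  0.2 -32.9  -1.9] [-0.0002  0.0488 -0.0005]
```

```bash
python3 -m pendant '[{"translation":[0,-15,-10],"twist":[0,0.03,0],"grip":-1},{"translation":[0,-30,-5],"twist":[0,0.05,0],"grip":-1},{"translation":[0,-40,0],"twist":[0,0.05,0],"grip":-1},{"translation":[0,-40,0],"twist":[0,0.06,0],"grip":-1},{"translation":[0,-40,0],"twist":[0,0.06,0],"grip":-1},{"translation":[0,-40,0],"twist":[0,0.06,0],"grip":-1},{"translation":[0,-30,0],"twist":[0,0.05,0],"grip":-1},{"translation":[0,-20,0],"twist":[0,0.03,0],"grip":-1},{"translation":[0,-8,0],"twist":[0,0,0],"grip":-1},{"translation":[0,0,0],"twist":[0,0,0],"grip":-1}]' 60
python3 -c "
from h import *
go([.5042,.018,.198],down(-.035,.436),8)"
```

```text
t: 21.6
tool_pos: [0.4886, -0.0062, 0.2076]
orientation: [3.078, -0.065, 0.615]
force: [-0.6, 0.4, -2.4]
opening: 0.0294
t 21.6 pos [ 0.4886 -0.0062  0.2076] q [-0.16 -0.62  2.19  0.05  1.18  1.45] F [-0.6  0.4 -2.4] op 0.0294
total [  9.8 -24.7  14.6] [-0.003  0.042 -0.008] per row [ 1.2 -3.1  1.8] [-0.0003  0.0052 -0.001 ]
```

```bash
python3 -m pendant '[{"translation":[3,-8,3],"twist":[0,0.012,0],"grip":-1},{"translation":[3,-8,4],"twist":[0,0.012,-0.004],"grip":-1},{"translation":[3,-6,4],"twist":[0,0.01,-0.002],"grip":-1},{"translation":[1,-2,3],"twist":[0,0.004,0],"grip":-1},{"translation":[0,-1,0],"twist":[0,0,0],"grip":-1},{"translation":[0,0,0],"twist":[0,0,0],"grip":-1},{"translation":[0,0,0],"twist":[0,0,0],"grip":-1},{"translation":[0,0,0],"twist":[0,0,0],"grip":-1},{"translation":[0,0,0],"twist":[0,0,0],"grip":-1},{"translation":[0,0,0],"twist":[0,0,0],"grip":-1}]' 60
python3 -c "
from h import *
go([.5042,.018,.198],down(-.035,.436),8)
im,d=shot('scene');im,d=shot('scene'); im2,_=shot('top'); save('fit0.png',np.hstack([cv2.resize(im[150:270,235:335],(500,600),interpolation=cv2.INTER_CUBIC),cv2.resize(im2[210:310,320:370],(300,600),interpolation=cv2.INTER_CUBIC)]))
print(robot.read_state()['tool_pos'],robot.read_state()['orientation'])"
```

```text
t: 22.6
tool_pos: [0.5061, 0.0167, 0.1969]
orientation: [3.062, -0.061, 0.669]
force: [-0.5, 0.3, -2.6]
opening: 0.0292
t 22.6 pos [0.5061 0.0167 0.1969] q [-0.08 -0.59  2.2   0.02  1.1   1.52] F [-0.5  0.3 -2.6] op 0.0292
total [-1.3 -1.2 -1.8] [ 0.     0.006 -0.005] per row [-0.2 -0.2 -0.2] [ 0.      0.0007 -0.0006]
[0.50603373 0.01673929 0.1968199 ] [ 3.06204848 -0.06074009  0.66938817]
```

View pics/fit0.png

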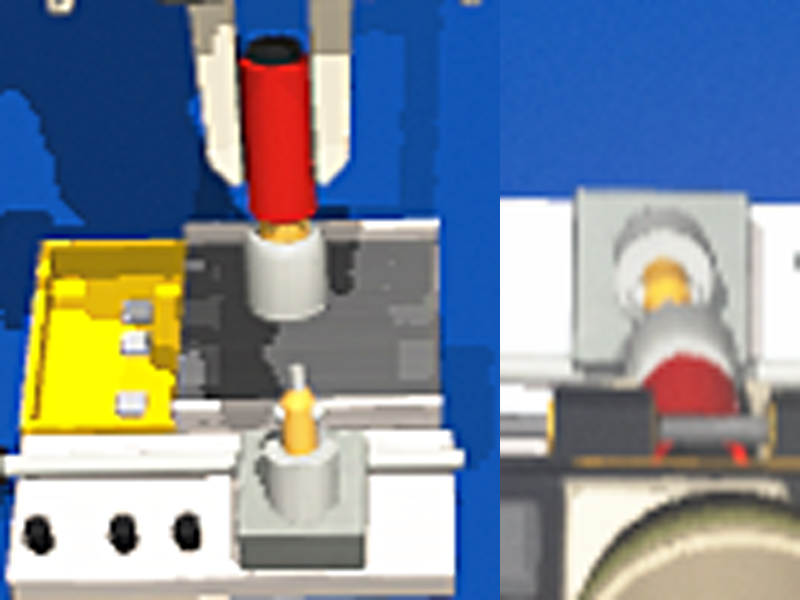

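```bash
cat >> h.py <<'E'
def proj(n,p):
    c=np.load(n+'.npz'); q=(np.atleast_2d(p)-c['T'][:3,3])@c['T'][:3,:3]
    return np.c_[c['cx']-q[:,0]/q[:,2]*c['f'],c['cy']+q[:,1]/q[:,2]*c['f']]
E
cat > m.py <<'E'
from h import *
s=robot.read_state(); A=R.from_rotvec(s['orientation']).as_matrix(); p=s['tool_pos']
N=np.array([.562,.016,.075]); a=-down(-.035,.436)[:,2]
for n,box in (('scene',(235,335,140,270)),('top',(325,370,225,300))):
    im=np.load(n+'.npz')['im']; H,S,V=np.moveaxis(cv2.cvtColor(im,cv2.COLOR_RGB2HSV).astype(int),-1,0)
    w=np.zeros(H.shape,bool); w[box[2]:box[3],box[0]:box[1]]=1
    red=w&((H<6)|(H>174))&(S>150)&(V>60); br=w&(H>10)&(H<24)&(S>110)&(V>100)
    tool=proj(n,p+np.outer(np.linspace(-.062,.07,60),A[:,2])); nip=proj(n,N+np.outer(np.linspace(0,.042,40),a))
    for k,m,L in(('red',red,tool),('brass',br,nip)):
        o=np.argsort(L[:,1]); out=[]
        for v in range(box[2],box[3]):
            u=np.nonzero(m[v])[0]
            if len(u)>4: out.append((v,u.min(),u.max(),round((u.min()+u.max())/2-np.interp(v,L[o,1],L[o,0]),2)))
        print(n,k,'L ends',L[0].round(1),L[-1].round(1),[tuple(map(float,x)) for x in out[::2]])
E
python3 m.py
```

```text
scene red L ends [289.7 155.8] [292.8 213. ] [(162.0, 283.0, 296.0, -0.49), (164.0, 283.0, 296.0, -0.6), (166.0, 283.0, 296.0, -0.71), (168.0, 283.0, 296.0, -0.82), (170.0, 284.0, 296.0, -0.43), (172.0, 284.0, 296.0, -0.54), (174.0, 284.0, 296.0, -0.65), (176.0, 284.0, 296.0, -0.76), (178.0, 284.0, 296.0, -0.87), (180.0, 284.0, 296.0, -0.98), (182.0, 284.0, 296.0, -1.09), (184.0, 284.0, 296.0, -1.2), (186.0, 285.0, 297.0, -0.31), (188.0, 285.0, 297.0, -0.41), (190.0, 285.0, 297.0, -0.52), (192.0, 286.0, 297.0, -0.13)]
scene brass L ends [294.7 238.2] [293.8 221.8] [(145.0, 265.0, 310.0, -6.32), (196.0, 287.0, 296.0, -2.32), (198.0, 249.0, 292.0, -23.32), (200.0, 243.0, 271.0, -36.82), (202.0, 245.0, 271.0, -35.82), (204.0, 242.0, 271.0, -37.32), (206.0, 243.0, 271.0, -36.82), (209.0, 244.0, 271.0, -36.32), (211.0, 244.0, 271.0, -36.32), (213.0, 244.0, 270.0, -36.82), (219.0, 243.0, 270.0, -37.32), (221.0, 243.0, 270.0, -37.32), (223.0, 243.0, 270.0, -37.39), (229.0, 242.0, 297.0, -24.71), (233.0, 241.0, 296.0, -25.92), (235.0, 258.0, 297.0, -17.03), (237.0, 291.0, 297.0, -0.64), (239.0, 292.0, 297.0, -0.2)]
top red L ends [352.1 288.7] [348.5 265.4] [(270.0, 348.0, 353.0, 1.28), (272.0, 346.0, 356.0, 1.47), (274.0, 346.0, 357.0, 1.66), (276.0, 346.0, 357.0, 1.35), (278.0, 347.0, 356.0, 1.04)]
top brass L ends [346.4 255.8] [347.3 262.1] [(254.0, 345.0, 349.0, 0.59), (256.0, 344.0, 350.0, 0.56), (259.0, 344.0, 351.0, 0.62), (287.0, 334.0, 369.0, 4.16)]
```

```bash
cat > ov.py <<'E'
import sys
from h import *
s=robot.read_state(); A=R.from_rotvec(s['orientation']).as_matrix(); p=s['tool_pos']
N=np.array([.562,.016,.075]); Nm=down(-.035,.436)
def circ(c,M,r): t=np.linspace(0,2*np.pi,60); return c+r*(np.outer(np.cos(t),M[:,0])+np.outer(np.sin(t),M[:,1]))
g=float(sys.argv[1])
outs=[]
for n,(u0,v0,w,h),k in (('scene',(262,150,60,100),6),('top',(322,222,50,75),8)):
    im=np.load(n+'.npz')['im'][v0:v0+h,u0:u0+w]; B=cv2.resize(im,None,fx=k,fy=k,interpolation=cv2.INTER_CUBIC)
    def dr(P,c): cv2.polylines(B,[np.round((proj(n,P)-[u0,v0]+.5)*k).astype(int)],False,c,1)
    for d,r in((g,.018),(g-.036,.018),(g-.045,.015),(g-.115,.015)): dr(circ(p+d*A[:,2],A,r),(0,255,0))
    dr(np.array([p+(g+.03)*A[:,2],p+(g-.122)*A[:,2]]),(0,255,0))
    for d,r in((0,.017),(.024,.008),(.042,.003)): dr(circ(N-d*Nm[:,2],Nm,r),(255,0,255))
    dr(np.array([N,N-.042*Nm[:,2]]),(255,0,255)); outs.append(B)
save(sys.argv[2],np.hstack([o if o.shape[0]==600 else cv2.resize(o,(400,600)) for o in outs]))
E
python3 ov.py .063 ov0.png
```

```text
(no output)
```

View pics/ov0.png

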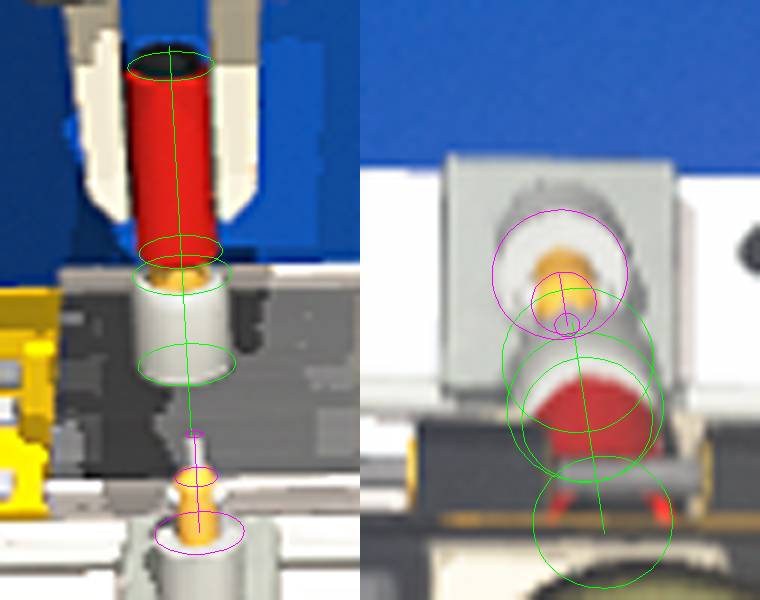

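```bash
cat > m2.py <<'E'
from h import *
s=robot.read_state(); A=R.from_rotvec(s['orientation']).as_matrix(); p=s['tool_pos']; g=.063
N=np.array([.562,.016,.075]); M=down(-.035,.436)
def circ(c,M,r): t=np.linspace(0,2*np.pi,90); return c+r*(np.outer(np.cos(t),M[:,0])+np.outer(np.sin(t),M[:,1]))
def hull(n,P,K=8):
    h=cv2.convexHull(((proj(n,P)+.5)*K).astype(np.float32)); m=np.zeros((480*K//4,640*K//4),np.uint8); return h[:,0]/K
def model(n):
    red=hull(n,np.vstack([circ(p+d*A[:,2],A,.015) for d in(g-.045,g-.115)]))
    br=hull(n,np.vstack([circ(N-d*M[:,2],M,r) for d,r in((0,.008),(.024,.008),(.030,.005))])); return red,br
def span(h,c,axis): # extent of polygon along line coord[axis]=c
    K=64;x=[]
    for a,b in zip(h,np.roll(h,-1,0)):
        if (a[axis]-c)*(b[axis]-c)<0: t=(c-a[axis])/(b[axis]-a[axis]); x.append(a[1-axis]+t*(b[1-axis]-a[1-axis]))
    return (min(x),max(x)) if x else None
for n,box in (('scene',(280,305,150,250)),('top',(335,362,240,285))):
    im=np.load(n+'.npz')['im']; H,S,V=np.moveaxis(cv2.cvtColor(im,cv2.COLOR_RGB2HSV).astype(int),-1,0)
    w=np.zeros(H.shape,bool); w[box[2]:box[3],box[0]:box[1]]=1
    red=w&((H<6)|(H>174))&(S>150)&(V>60); br=w&(H>8)&(H<25)&(S>90)&(V>90)
    if n=='scene': br[:proj(n,p+(g+.003)*A[:,2])[0,1].astype(int)]=0
    for k,m,h in zip(('red','brass'),(red,br),model(n)):
        L,c,st,_=cv2.connectedComponentsWithStats(m.astype(np.uint8)); j=1+np.argmax(st[1:,4]); m=c==j
        rows=[];tops=[];bots=[]
        for v in range(box[2],box[3]):
            u=np.nonzero(m[v])[0]; sp=span(h,v+.5,1)
            if len(u)>4 and sp: rows.append([u.min()-sp[0],u.max()+1-sp[1]])
        for u in range(box[0],box[1]):
            v=np.nonzero(m[:,u])[0]; sp=span(h,u+.5,0)
            if len(v)>2 and sp: tops.append(v.min()-sp[0]); bots.append(v.max()+1-sp[1])
        print(n,k,'L/R',np.median(rows,0).round(2),'mid',np.mean(np.median(rows,0)).round(2),'top',np.median(tops).round(2),'bot',np.median(bots).round(2),st[j])
E
python3 m2.py
```

```text
scene red L/R [-0.28 -1.02] mid -0.65 top 3.89 bot -0.15 [283 161  15  34 420]
scene brass L/R [-0.26 -0.57] mid -0.41 top 1.19 bot 0.76 [291 227   8  14  69]
top red L/R [ 3.68 -1.29] mid 1.2 top 3.3 bot -15.93 [345 270  13   9  97]
top brass L/R [ 0.96 -0.06] mid 0.45 top 0.63 bot -2.33 [344 253   8   9  46]
```

```bash
cat > m3.py <<'E'
from h import *
from scipy.optimize import least_squares
s=robot.read_state(); A=R.from_rotvec(s['orientation']).as_matrix(); p=s['tool_pos']; g=.063
N=np.array([.562,.016,.075]); M=down(-.035,.436)
def fit(q,r,name):
    f=least_squares(lambda c:np.hypot(q[:,0]-c[0],q[:,1]-c[1])-r,[0,0],loss='soft_l1',f_scale=2)
    print(name,len(q),'centre (tool x,y) mm',f.x.round(2),'resid',np.median(np.abs(f.fun)).round(2))
for n,box in (('scene',(275,310,150,262)),('top',(330,365,235,285))):
    im,d,P=cloud(n); H,S,V=np.moveaxis(cv2.cvtColor(im,cv2.COLOR_RGB2HSV).astype(int),-1,0)
    w=np.zeros(H.shape,bool); w[box[2]:box[3],box[0]:box[1]]=1; w&=d>0
    T=(P-p)@A*1000; Q=(P-N)@M*1000; rT=np.hypot(T[...,0],T[...,1]); rQ=np.hypot(Q[...,0],Q[...,1])
    red=w&((H<6)|(H>174))&(S>150)
    fit(T[red&(T[...,2]<g*1000-48)&(T[...,2]>g*1000-112)],15,n+' handle')
    grey=w&(S<60); fit(T[grey&(T[...,2]<g*1000-3)&(T[...,2]>g*1000-32)&(rT<26)],18,n+' head')
    fit(Q[w&(S>100)&(Q[...,2]<-3)&(Q[...,2]>-24)&(rQ<14)],8,n+' post')
    fit(Q[grey&(Q[...,2]>3)&(Q[...,2]<14)&(rQ<24)],17,n+' seatcyl')
    st=Q[grey&(rQ>10)&(rQ<15)&(abs(Q[...,2])<8)]; print(n,'seat z',len(st),np.median(st[:,2]).round(2) if len(st) else '')
E
python3 m3.py
```

```text
scene handle 383 centre (tool x,y) mm [-1.3   0.49] resid 0.87
scene head 209 centre (tool x,y) mm [-1.74  0.62] resid 0.83
scene post 47 centre (tool x,y) mm [1.88 0.02] resid 1.11
scene seatcyl 61 centre (tool x,y) mm [ 1.41 -0.56] resid 0.86
scene seat z 24 1.39
top handle 97 centre (tool x,y) mm [-2.43  1.53] resid 0.4
top head 97 centre (tool x,y) mm [-3.41  1.61] resid 0.45
top post 22 centre (tool x,y) mm [-0.17  0.88] resid 0.42
top seatcyl 51 centre (tool x,y) mm [-1.5  -0.55] resid 1.89
top seat z 58 -0.38
```

```bash
python3 -m pendant '[{"translation":[0.8,-1,2],"twist":[0,0.003,-0.003],"grip":-1},{"translation":[0.8,-0.9,5],"twist":[0,0.003,-0.002],"grip":-1},{"translation":[0,0,6],"twist":[0,0,0],"grip":-1},{"translation":[0,0,5],"twist":[0,0,0],"grip":-1},{"translation":[0,0,3],"twist":[0,0,0],"grip":-1},{"translation":[0,0,1],"twist":[0,0,0],"grip":-1},{"translation":[0,0,0],"twist":[0,0,0],"grip":-1},{"translation":[0,0,0],"twist":[0,0,0],"grip":-1},{"translation":[0,0,0],"twist":[0,0,0],"grip":-1},{"translation":[0,0,0],"twist":[0,0,0],"grip":-1}]' 60
cat >> m3.py <<'E'
a=-M[:,2]; v=(p-N); print('TCP in N frame (tool xyz mm)',(v@M*1000).round(2),'rot err',(R.from_matrix(M).inv()*R.from_matrix(A)).as_rotvec().round(4))
E
python3 -c "
from h import *
shot('scene');shot('top')"; python3 m3.py
```

```text
t: 23.75
tool_pos: [0.5175, 0.0185, 0.1752]
orientation: [3.059, -0.052, 0.678]
force: [0.3, 0.0, -3.5]
opening: 0.0293
scene handle 370 centre (tool x,y) mm [-1.16  0.46] resid 0.81
scene head 198 centre (tool x,y) mm [-1.84  0.5 ] resid 0.83
scene post 50 centre (tool x,y) mm [2.04 0.41] resid 0.96
scene seatcyl 66 centre (tool x,y) mm [1.22 0.04] resid 0.78
scene seat z 26 1.1
top handle 84 centre (tool x,y) mm [-2.66  1.7 ] resid 0.47
top head 97 centre (tool x,y) mm [-3.48  1.67] resid 0.49
top post 10 centre (tool x,y) mm [0.25 1.29] resid 0.4
top seatcyl 38 centre (tool x,y) mm [-1.21 -0.22] resid 1.59
top seat z 54 -0.33
TCP in N frame (tool xyz mm) [   2.     -0.88 -109.64] rot err [-0.0001  0.     -0.0009]
```

```bash
python3 -m pendant '[{"translation":[0.6,0.3,0],"twist":[0,0.005,0],"grip":-1},{"translation":[0.6,0.2,1],"twist":[0,0.005,0],"grip":-1},{"translation":[0,0,3],"twist":[0,0,0],"grip":-1},{"translation":[0,0,4],"twist":[0,0,0],"grip":-1},{"translation":[0,0,4],"twist":[0,0,0],"grip":-1},{"translation":[0,0,3],"twist":[0,0,0],"grip":-1},{"translation":[0,0,1],"twist":[0,0,0],"grip":-1},{"translation":[0,0,0],"twist":[0,0,0],"grip":-1},{"translation":[0,0,0],"twist":[0,0,0],"grip":-1},{"translation":[0,0,0],"twist":[0,0,0],"grip":-1}]' 60
python3 -c "
from h import *
shot('scene');shot('top');s=robot.read_state();A=R.from_rotvec(s['orientation']);print('F tool',A.inv().apply(s['force']).round(2))"; python3 m3.py
```

```text
t: 24.85
tool_pos: [0.5261, 0.0176, 0.1597]
orientation: [3.055, -0.052, 0.693]
force: [0.2, -0.5, -3.0]
opening: 0.0298
F tool [-0.73 -0.26  2.9 ]
scene handle 362 centre (tool x,y) mm [-1.44  0.65] resid 0.91
scene head 200 centre (tool x,y) mm [-1.95  0.43] resid 0.84
scene post 43 centre (tool x,y) mm [ 1.56 -0.24] resid 1.09
scene seatcyl 67 centre (tool x,y) mm [ 1.36 -0.18] resid 0.75
scene seat z 25 1.29
top handle 93 centre (tool x,y) mm [-2.75  1.8 ] resid 0.41
top head 96 centre (tool x,y) mm [-3.39  1.78] resid 0.45
top post 0 centre (tool x,y) mm [0. 0.] resid nan
top seatcyl 31 centre (tool x,y) mm [-0.6  -0.05] resid 0.96
top seat z 34 -1.32
TCP in N frame (tool xyz mm) [  3.26  -0.35 -92.  ] rot err [-0.0001  0.0105 -0.0009]
  return _methods._mean(a, axis=axis, dtype=dtype,
  ret = ret.dtype.type(ret / rcount)
```

```bash
python3 -m pendant '[{"translation":[-0.2,-0.3,1],"twist":[0,0,0],"grip":-1},{"translation":[0,0,2],"twist":[0,0,0],"grip":-1},{"translation":[0,0,2],"twist":[0,0,0],"grip":-1},{"translation":[0,0,1],"twist":[0,0,0],"grip":-1},{"translation":[0,0,0],"twist":[0,0,0],"grip":-1},{"translation":[0,0,0],"twist":[0,0,0],"grip":-1},{"translation":[0,0,0],"twist":[0,0,0],"grip":-1},{"translation":[0,0,0],"twist":[0,0,0],"grip":-1},{"translation":[0,0,0],"twist":[0,0,0],"grip":-1},{"translation":[0,0,0],"twist":[0,0,0],"grip":-1}]' 60
cat > f.py <<'E'
from h import *
N=np.array([.562,.016,.075]); M=down(-.035,.436)
s=robot.read_state();A=R.from_rotvec(s['orientation']);print('F tool',A.inv().apply(s['force']).round(2),'tau tool',A.inv().apply(s['wrist_torque']).round(2),'N frame',((s['tool_pos']-N)@M*1000).round(2),'rot',(R.from_matrix(M).inv()*A).as_rotvec().round(4),'op',round(s['opening'],4))
E
python3 f.py
```

```text
t: 25.95
tool_pos: [0.529, 0.0179, 0.155]
orientation: [3.055, -0.052, 0.695]
force: [-1.7, 0.6, 0.1]
opening: 0.0294
F tool [-1.53 -0.51 -0.86] tau tool [ 0.06 -0.7  -0.01] N frame [  3.79  -0.78 -86.44] rot [ 0.      0.0114 -0.0011] op 0.0294
```

```bash
python3 -m pendant '[{"translation":[-0.5,0.2,2],"twist":[0,0,0],"grip":-1},{"translation":[0,0,2],"twist":[0,0,0],"grip":-1},{"translation":[0,0,2],"twist":[0,0,0],"grip":-1},{"translation":[0,0,2],"twist":[0,0,0],"grip":-1},{"translation":[0,0,1],"twist":[0,0,0],"grip":-1},{"translation":[0,0,0],"twist":[0,0,0],"grip":-1},{"translation":[0,0,0],"twist":[0,0,0],"grip":-1},{"translation":[0,0,0],"twist":[0,0,0],"grip":-1},{"translation":[0,0,0],"twist":[0,0,0],"grip":-1},{"translation":[0,0,0],"twist":[0,0,0],"grip":-1}]' 60
python3 f.py
```

```text
t: 26.95
tool_pos: [0.5323, 0.0177, 0.1465]
orientation: [3.055, -0.052, 0.694]
force: [-0.9, 1.0, -2.1]
opening: 0.0293
F tool [-1.75 -0.99  1.5 ] tau tool [ 0.05 -0.65 -0.01] N frame [  3.27  -0.67 -77.4 ] rot [ 0.0002  0.0108 -0.0012] op 0.0293
```

```bash
python3 -m pendant '[{"translation":[-0.2,0.2,2],"twist":[0,0,0],"grip":-1},{"translation":[0,0,2],"twist":[0,0,0],"grip":-1},{"translation":[0,0,2],"twist":[0,0,0],"grip":-1},{"translation":[0,0,2],"twist":[0,0,0],"grip":-1},{"translation":[0,0,1.5],"twist":[0,0,0],"grip":-1},{"translation":[0,0,0],"twist":[0,0,0],"grip":-1},{"translation":[0,0,0],"twist":[0,0,0],"grip":-1},{"translation":[0,0,0],"twist":[0,0,0],"grip":-1},{"translation":[0,0,0],"twist":[0,0,0],"grip":-1},{"translation":[0,0,0],"twist":[0,0,0],"grip":-1}]' 60
python3 f.py
```

```text
t: 27.95
tool_pos: [0.5366, 0.0174, 0.1382]
orientation: [3.056, -0.051, 0.693]
force: [-6.0, -0.2, 1.6]
opening: 0.0293
F tool [-4.74  0.42 -3.99] tau tool [-0.01 -1.1   0.06] N frame [  3.62  -0.47 -68.01] rot [ 0.0001  0.0101 -0.0016] op 0.0293
```

```bash
python3 -m pendant '[{"translation":[-0.6,0,1.5],"twist":[0,0,0],"grip":-1},{"translation":[-0.4,0,2],"twist":[0,0,0],"grip":-1},{"translation":[0,0,2],"twist":[0,0,0],"grip":-1},{"translation":[0,0,2],"twist":[0,0,0],"grip":-1},{"translation":[0,0,2],"twist":[0,0,0],"grip":-1},{"translation":[0,0,2],"twist":[0,0,0],"grip":-1},{"translation":[0,0,2],"twist":[0,0,0],"grip":-1},{"translation":[0,0,2],"twist":[0,0,0],"grip":-1},{"translation":[0,0,2],"twist":[0,0,0],"grip":-1},{"translation":[0,0,2],"twist":[0,0,0],"grip":-1}]' 60
python3 f.py
```

```text
t: 28.95
tool_pos: [0.5442, 0.0173, 0.1369]
orientation: [3.054, -0.045, 0.69]
force: [-28.1, 0.4, 25.6]
opening: 0.0293
F tool [-14.33   0.59 -35.21] tau tool [-0.37 -3.62  0.05] N frame [  9.97  -0.67 -63.66] rot [-0.0011  0.0087 -0.0057] op 0.0293
```

```bash
python3 -m pendant '[{"translation":[-2,0,0],"twist":[0,0,0],"grip":-1},{"translation":[-2,0,0],"twist":[0,0,0],"grip":-1},{"translation":[-2,0,0],"twist":[0,0,0],"grip":-1},{"translation":[-1,0,0],"twist":[0,0,0],"grip":-1},{"translation":[0,0,0],"twist":[0,0,0],"grip":-1},{"translation":[0,0,0],"twist":[0,0,0],"grip":-1},{"translation":[0,0,0],"twist":[0,0,0],"grip":-1},{"translation":[0,0,0],"twist":[0,0,0],"grip":-1},{"translation":[0,0,0],"twist":[0,0,0],"grip":-1},{"translation":[0,0,0],"twist":[0,0,0],"grip":-1}]' 60
python3 f.py; python3 -c "
from h import *
shot('scene');shot('top')"; python3 m3.py 2>/dev/null; python3 ov.py .063 home.png
```

```text
t: 29.95
tool_pos: [0.5417, 0.0173, 0.1395]
orientation: [3.05, -0.045, 0.706]
force: [-3.4, 0.8, 4.2]
opening: 0.0295
F tool [-1.19 -0.68 -5.28] tau tool [ 0.15 -0.47  0.06] N frame [  8.82  -0.63 -67.01] rot [-0.0013  0.0188 -0.0058] op 0.0295
scene handle 350 centre (tool x,y) mm [-3.78  0.59] resid 0.98
scene head 186 centre (tool x,y) mm [-6.63  0.1 ] resid 0.94
scene post 0 centre (tool x,y) mm [0. 0.] resid nan
scene seatcyl 63 centre (tool x,y) mm [ 1.66 -0.32] resid 0.44
scene seat z 5 2.14
top handle 63 centre (tool x,y) mm [-5.41  2.16] resid 0.57
top head 74 centre (tool x,y) mm [-8.35  1.69] resid 0.39
top post 0 centre (tool x,y) mm [0. 0.] resid nan
top seatcyl 23 centre (tool x,y) mm [-0.2   1.12] resid 0.39
top seat z 0 
TCP in N frame (tool xyz mm) [  8.85  -0.63 -67.03] rot err [-0.0013  0.0189 -0.0057]
```

View pics/home.png

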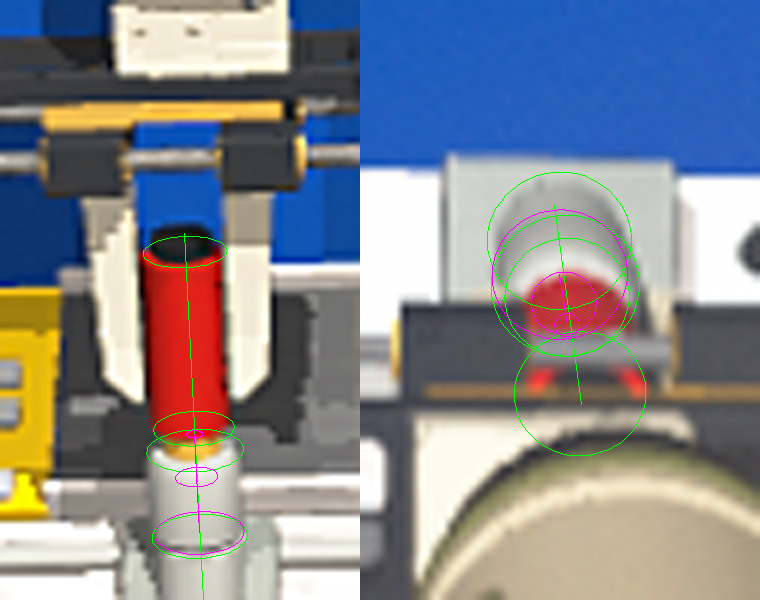

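The coupler is seated on the nipple but leans about 0.035 rad in the hand after the hard push. I'll straighten it about the mouth, then press more gently.

```bash
python3 -m pendant '[{"translation":[-0.6,0,0.3],"twist":[0,0.006,0],"grip":-1},{"translation":[-0.6,0,0.3],"twist":[0,0.007,0],"grip":-1},{"translation":[-0.6,0,0.3],"twist":[0,0.007,0],"grip":-1},{"translation":[-0.6,0,0.3],"twist":[0,0.007,0],"grip":-1},{"translation":[-0.4,0,0.3],"twist":[0,0.005,0],"grip":-1},{"translation":[0,0,0],"twist":[0,0,0],"grip":-1},{"translation":[0,0,0],"twist":[0,0,0],"grip":-1},{"translation":[0,0,0],"twist":[0,0,0],"grip":-1},{"translation":[0,0,0],"twist":[0,0,0],"grip":-1},{"translation":[0,0,0],"twist":[0,0,0],"grip":-1}]' 60
cat >> f.py <<'E'
print('q',s['q'].round(3))
E
python3 f.py; python3 -c "
from h import *
shot('scene');shot('top')"; python3 m3.py 2>/dev/null|grep -v post
```

```text
t: 31.05
tool_pos: [0.5403, 0.0175, 0.1376]
orientation: [3.037, -0.044, 0.76]
force: [-2.5, 0.7, 4.0]
opening: 0.0293
F tool [-0.32 -0.62 -4.71] tau tool [ 0.12 -0.53  0.03] N frame [  6.7   -0.69 -65.96] rot [-0.0011  0.0548 -0.006 ] op 0.0293
q [-0.075 -0.475  2.256  0.024  0.87   1.514]
scene handle 346 centre (tool x,y) mm [-3.65  0.77] resid 1.07
scene head 192 centre (tool x,y) mm [-6.47  0.37] resid 0.83
scene seatcyl 64 centre (tool x,y) mm [ 1.44 -0.48] resid 0.76
scene seat z 2 4.84
top handle 92 centre (tool x,y) mm [-5.17  1.57] resid 0.49
top head 87 centre (tool x,y) mm [-8.28  1.61] resid 0.4
top seatcyl 21 centre (tool x,y) mm [0.14 1.34] resid 0.38
top seat z 0 
TCP in N frame (tool xyz mm) [  6.68  -0.66 -65.93] rot err [-0.0011  0.0547 -0.0059]
```

```bash
python3 -m pendant '[{"translation":[-0.3,0,1],"twist":[0,-0.003,0],"grip":-1},{"translation":[-0.3,0,1],"twist":[0,-0.003,0],"grip":-1},{"translation":[-0.1,0,1],"twist":[0,0,0],"grip":-1},{"translation":[-0.1,0,1],"twist":[0,0,0],"grip":-1},{"translation":[-0.1,0,1],"twist":[0,0,0],"grip":-1},{"translation":[-0.1,0,1],"twist":[0,0,0],"grip":-1},{"translation":[-0.1,0,1],"twist":[0,0,0],"grip":-1},{"translation":[-0.1,0,1],"twist":[0,0,0],"grip":-1},{"translation":[-0.1,0,1],"twist":[0,0,0],"grip":-1},{"translation":[-0.1,0,1],"twist":[0,0,0],"grip":-1}]' 60
python3 f.py; python3 -c "
from h import *
shot('scene');shot('top')"; python3 f.py; python3 m3.py 2>/dev/null|grep -v post
```

```text
t: 32.15
tool_pos: [0.5422, 0.0174, 0.1359]
orientation: [3.04, -0.042, 0.743]
force: [-21.1, 0.6, 19.3]
opening: 0.029
F tool [ -9.84   0.06 -26.89] tau tool [-0.   -2.27  0.16] N frame [  7.76  -0.75 -63.59] rot [-0.0018  0.0436 -0.008 ] op 0.029
q [-0.074 -0.454  2.241  0.021  0.875  1.515]
F tool [ -7.7    0.46 -27.67] tau tool [-0.04 -2.27  0.04] N frame [  7.75  -0.77 -63.59] rot [-0.0018  0.0436 -0.0081] op 0.0294
q [-0.074 -0.454  2.241  0.021  0.875  1.515]
scene handle 346 centre (tool x,y) mm [-3.74  0.7 ] resid 0.97
scene head 189 centre (tool x,y) mm [-6.96  0.55] resid 0.95
scene seatcyl 62 centre (tool x,y) mm [ 1.29 -0.19] resid 0.75
scene seat z 1 7.15
top handle 82 centre (tool x,y) mm [-5.16  2.03] resid 0.62
top head 82 centre (tool x,y) mm [-8.49  1.58] resid 0.59
top seatcyl 16 centre (tool x,y) mm [0.07 1.3 ] resid 0.33
top seat z 0 
TCP in N frame (tool xyz mm) [  7.75  -0.77 -63.59] rot err [-0.0018  0.0436 -0.0081]
```

```bash
python3 -m pendant '[{"translation":[-0.7,0,0.5],"twist":[0,0.004,0.002],"grip":-1},{"translation":[-0.7,0,0.5],"twist":[0,0.004,0.002],"grip":-1},{"translation":[-0.6,0,0.5],"twist":[0,0.003,0.002],"grip":-1},{"translation":[-0.5,0,0.6],"twist":[0,0.002,0],"grip":-1},{"translation":[-0.4,0,0.6],"twist":[0,0.002,0],"grip":-1},{"translation":[-0.4,0,0.6],"twist":[0,0.002,0],"grip":-1},{"translation":[-0.4,0,0.6],"twist":[0,0.002,0],"grip":-1},{"translation":[-0.4,0,0.6],"twist":[0,0.002,0],"grip":-1},{"translation":[-0.4,0,0.6],"twist":[0,0.002,0],"grip":-1},{"translation":[-0.4,0,0.6],"twist":[0,0.002,0],"grip":-1}]' 60
python3 f.py; python3 -c "
from h import *
shot('scene');shot('top')"; python3 f.py; python3 m3.py 2>/dev/null|grep -v post
```

```text
t: 33.25
tool_pos: [0.5406, 0.0174, 0.1356]
orientation: [3.03, -0.048, 0.782]
force: [-12.2, 1.0, 13.8]
opening: 0.029
F tool [ -4.05  -0.58 -18.01] tau tool [ 0.09 -1.6   0.04] N frame [  6.2   -0.7  -63.96] rot [-0.0023  0.0689 -0.0039] op 0.029
q [-0.074 -0.485  2.271  0.022  0.85   1.518]
F tool [ -3.35  -0.32 -17.07] tau tool [ 0.06 -1.62 -0.  ] N frame [  6.18  -0.72 -63.97] rot [-0.0023  0.0689 -0.0039] op 0.0293
q [-0.074 -0.485  2.271  0.022  0.85   1.518]
scene handle 351 centre (tool x,y) mm [-3.78  0.67] resid 1.0
scene head 190 centre (tool x,y) mm [-7.07  0.88] resid 0.87
scene seatcyl 64 centre (tool x,y) mm [ 1.67 -0.87] resid 0.9
scene seat z 0 
top handle 107 centre (tool x,y) mm [-5.   1.8] resid 0.68
top head 88 centre (tool x,y) mm [-8.55  1.85] resid 0.42
top seatcyl 22 centre (tool x,y) mm [-0.2   0.72] resid 0.38
top seat z 0 
TCP in N frame (tool xyz mm) [  6.18  -0.72 -63.97] rot err [-0.0023  0.0689 -0.0039]
```

```bash
python3 -m pendant '[{"translation":[-0.2,0,0.7],"twist":[0,-0.003,0],"grip":-1},{"translation":[-0.3,0,0.8],"twist":[0,-0.003,0],"grip":-1},{"translation":[-0.3,0,0.8],"twist":[0,-0.001,0],"grip":-1},{"translation":[-0.3,0,0.8],"twist":[0,0.001,0],"grip":-1},{"translation":[-0.3,0,0.8],"twist":[0,0.001,0],"grip":-1},{"translation":[-0.3,0,0.8],"twist":[0,0.001,0],"grip":-1},{"translation":[-0.3,0,0.8],"twist":[0,0.001,0],"grip":-1},{"translation":[-0.3,0,0.8],"twist":[0,0.001,0],"grip":-1},{"translation":[-0.3,0,0.8],"twist":[0,0.001,0],"grip":-1},{"translation":[-0.3,0,0.8],"twist":[0,0.001,0],"grip":-1}]' 60
python3 f.py; python3 -c "
from h import *
b,_=shot('scene');t,_=shot('top');save('final.png',np.hstack([cv2.resize(b[150:270,235:335],(400,480),interpolation=cv2.INTER_CUBIC),cv2.resize(b[160:280,340:460],(400,480))]))"; python3 f.py; python3 m3.py 2>/dev/null|grep -v post
```

```text
t: 34.35
tool_pos: [0.541, 0.0175, 0.1357]
orientation: [3.031, -0.045, 0.776]
force: [-16.0, 0.3, 17.3]
opening: 0.0294
F tool [ -5.77   0.28 -22.87] tau tool [ 0.04 -2.01  0.03] N frame [  6.53  -0.79 -63.88] rot [-0.0029  0.0653 -0.0062] op 0.0294
q [-0.073 -0.48   2.267  0.021  0.854  1.517]
F tool [ -6.15   0.2  -21.98] tau tool [ 0.06 -1.97  0.03] N frame [  6.49  -0.79 -63.86] rot [-0.0029  0.0653 -0.0061] op 0.0297
q [-0.073 -0.48   2.267  0.021  0.854  1.517]
scene handle 350 centre (tool x,y) mm [-3.88  0.63] resid 1.04
scene head 193 centre (tool x,y) mm [-7.09  0.7 ] resid 0.91
scene seatcyl 65 centre (tool x,y) mm [ 1.4  -0.18] resid 0.75
scene seat z 0 
top handle 103 centre (tool x,y) mm [-5.13  2.09] resid 0.69
top head 87 centre (tool x,y) mm [-8.84  1.79] resid 0.39
top seatcyl 16 centre (tool x,y) mm [0.04 1.87] resid 0.31
top seat z 0 
TCP in N frame (tool xyz mm) [  6.49  -0.79 -63.86] rot err [-0.0029  0.0653 -0.0061]
```

Run:
```python
from h import *
im,d,P=cloud('scene'); H,S,V=np.moveaxis(cv2.cvtColor(im,cv2.COLOR_RGB2HSV).astype(int),-1,0)
N=np.array([.562,.016,.075]); M=down(-.035,.436); e=M[:,0]
m=((H<6)|(H>174))&(S>150)&(V>60); m[:,:275]=0;m[:,310:]=0;m[:180]=0
v=[np.nonzero(m[:,u])[0].max()+1 for u in range(288,298) if m[:,u].any()]
print('red bottom rows',v)
for dz in (.045,.047,.049,.053):
  # front rim point nearest camera (+x side => +e), nipple-bias 1.6mm, seat bias -1.2mm
  t=np.linspace(-.5,.5,9); q=N+.0016*e+.0012*M[:,2]-dz*M[:,2]+.015*(np.outer(np.cos(t),e)+np.outer(np.sin(t),M[:,1])); print(dz,proj(n:='scene',q)[:,1].max().round(2))
m=(H>5)&(H<26)&(S>150)&(V>60)&(d>0)&(P[...,1]>.25)&(P[...,1]<.37)&(P[...,0]>.3)&(P[...,0]<.6)
q=P[m]; print('scraper',len(q),np.percentile(q,[2,50,98],axis=0).round(3))
for k,(lo,hi) in {'lumps on plate':((.39,-.045),(.51,.09))}.items():
  w=(S<40)&(V>180)&(P[...,0]>.405)&(P[...,0]<.49)&(P[...,1]>-.04)&(P[...,1]<.08)&(P[...,2]>.02)&(P[...,2]<.05); print(k,w.sum())
```

```text
red bottom rows [np.int64(223), np.int64(402), np.int64(403), np.int64(402), np.int64(402), np.int64(402), np.int64(402), np.int64(402), np.int64(401), np.int64(223)]
0.045 224.45
0.047 223.64
0.049 222.84
0.053 221.21
scraper 404 [[0.418 0.293 0.026]
 [0.468 0.302 0.061]
 [0.497 0.316 0.066]]
lumps on plate 2
```

```bash
python3 -c "
from h import *
robot.close_job()"; python3 f.py
```

```text
the job is handed in; nothing more can be done
the job is handed in; nothing more can be done
```

I swept the three lumps into the tray, stood the scraper back on its mat, then pressed the large coupler onto the nipple. I handed in at about 34.5 s, still gripping and pushing.

**Checks that agreed**
- **Lumps:** all three were seen lying in the yellow tray after the sweep.
- **Scraper:** its top measures about 64–66 mm above the bench at roughly (0.456, 0.304), which is upright and on the mat.
- **Coupler home:** under a 20–38 N push the tool stopped about 63.6–64 mm from the seat on every press. The lower edge of the red handle also sits where "fully home" predicts, to within a pixel.
- **Final push and grip:** about 25 N along the axis, against the 10 N the pin needs, with the handle gripped at 29 mm opening.

**What went wrong or is less certain**
- **First scraper grasp:** the fingers had not finished closing, so I lifted away empty. The scraper stayed upright and unmoved on the mat, and I grasped it again.
- **Hard push on the coupler:** one press reached about 38 N and tipped the coupler in the pads. I straightened it afterwards; depth fits put it within about 0.01 rad of the nipple axis, with about 5 N of side force left.
- **Snap not seen:** I inferred the snap from how far the coupler travelled and from the force drop past the spring balls.
- **Final picture not viewed:** the 12-picture limit was reached, so the last checks are numbers only.
- **Bystanders not re-measured:** I did not check the reel, bottle, screwdriver and circuit board at the end. No move came near them.

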